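# Flash the motor-driver boards

## Robot

A 6-joint arm with a two-finger parallel gripper is mounted at the origin on the work surface. World frame = base frame: x ahead of the robot, y to its left, z up, the work surface at z = 0. Lengths are in m, angles in rad, forces in N, time in s.
With the tool pointing down it reaches from about 0.375 to 0.975 m from the base axis. Payload 3.8 kg.
Tool frame: the origin (TCP) lies midway between the tips of the shut fingers; the grasp point (between the pads) lies 19 mm behind it; z points along the fingers, y is the line along which they close (so a half turn about z gives the same grasp; the last joint's range is limited). The gripper opens to 85 mm and grips with 20 to 120 N. Pads are 22 mm wide; open, the fingers measure 114 mm over their backs; the gripper's body (76 mm by 85 mm) begins 54 mm behind the grasp point. The pads swing forward as they close: fully open they stand 13 mm farther back than shut.
Start: joints at [1.104, 0.264, 1.604, -0, 1.274, -0.037], TCP at [0.281, 0.614, 0.231] pointing down, gripper open.
Joint ranges: [-2.63, 2.63], [-0.94, 2.18], [0.31, 2.57], [-1.31, 4.45], [0, 2.66], [-2.55, 2.55]. Speed limits (rad/s): [2.57, 2.57, 3.14, 3.14, 3.14, 3.14].

## Interface

Orientations are given as a rotation vector (axis times angle).
In Python, from workcell import status, read_camera, workorder, masks_of gives the robot as it stands.
- The arm moves only by the tool drive_tool, never from a script. Its argument "rows" is a list of rows, each a list of 7 numbers: the turn, a rotation vector about the tool's x, y, z in degrees, then the shift along the tool's x, y, z in m, then the opening, from 0 (shut) to 1 (fully open). In form: [[ax, ay, az, tx, ty, tz, claw], ...]. A call has 1 to 8 rows; each row shifts and turns the commanded pose from where the row before left it, along the tool's axes as they then stand; what a row does not reach is not made up. A row lasts 1/12 s, in which the tool goes at most 41.7 mm and 7.16 degrees, less where a joint would pass 70% of its speed; a pose out of reach is approached as far as the arm can. A call is refused whole if a number of a shift passes 0.0417 or a number of a turn 7.16, either way. A call with a gripper value outside its range is refused whole. The fingers move at their own pace and stop on an object; "force" is the grip in N (left out, the last holds). Time passes only in rows, so rows that do not move let the fingers close. It gives the time, the measured TCP pose, the force, the opening and the grip force at its end, in the units of the state.
- status.read_state(): the state, without advancing time (a new reading comes with each control period).
- read_camera(name): name is "side" or "top" or "wrist"; returns a dict with "color" (384x512x3 uint8, red, green, blue), "intrinsics" (3x3 intrinsics, pixels), "D" ([k1, k2, p1, p2, k3] as OpenCV has them; the pictures are not rectified), "world_from_camera" (4x4, takes a point from camera to world coordinates); the wrist camera has in their place "mount" (4x4, takes a point from camera to tool coordinates, whose origin is the TCP and whose axes are the flange's). Camera axes: x right, y up, looking along -z (the intrinsics and any distortion apply to the point x, -y, -z); pixel columns grow to the right and rows downward; lengths in m; the calibration is good to about 2 mm. A picture is of the moment at which its call begins: read the wrist's pose just before it. There is no depth.
- workorder.finish_job(): hands the job in; it is judged then, once.
Trained networks look in a picture, given as the dict that the camera call returned (one of the last four; its "shot" number tells which), for a name from the list of things; names that differ only in an ending like _2 or _b are one class to them, and where a whole thing is asked for, a point or a joint stands for the part that bears it (a point fixed in the world has none). Each returns a list of dicts, best first, with "score" (0 to 1); they miss things now and then, are a little off and sometimes report something else, mostly with a low value. They report only what shows in the picture. A call takes as long as a camera call. They do not tell look-alikes from the thing itself.
- masks_of(picture, name): "mask" (384x512 bool, what is visible of it) and "bbox" ([left, top, right, bottom] in pixels, round what is visible of it).
The state is a dict: "time": time; "q": joint angles; "joint_vel": joint speeds; "joint_torque": joint torques, N m; "tool_pos": TCP position; "tcp_rot": TCP orientation; "wrist_force": force on the tool from outside, world axes, zero at the start; "torque": the same for the moment, N m; "width": opening from 0.0 (shut) to 1.0 (fully open); "grip_force": force on a finger pad.
Only numpy, scipy, OpenCV 4.12 (cv2) and the standard library are available. Lean on these libraries where they do the work, as an engineer would, in place of code of your own. Each camera call takes 0.05 s, during which the arm holds its last target. There are 200 camera calls.

## Task

Slide every circuit board that is there up out of the aluminium rack and set it fully down in a slot of the grey programmer. When all of them are in it, push the programmer's plunger down through its soft first stop to the stiff second stop, hold it there for about a second and let it come right back up; then slide the boards up out of the programmer and stand them all in slots of the black caddy, fully down. Leave the other things on the bench where they are.

Things in the scene. Friction and masses are not known exactly. Their poses are not given: they have to be found in the camera images.
- rack: bare aluminium transport rack, fixed to the bench, no plunger: four slots along its x at y = -69, -23, +23, +69 mm, each 6 mm wide, 110 long, floor at z = 6, straight walls to z = 46, flared mouth 18 mm wide at z = 58. 122 (x) by 176 (y) mm. Origin: centre of underside. The boards start in it
- dock: grey gang programmer, fixed to the bench: four slots along its x at y = -69, -23, +23, +69 mm, each 6 mm wide, 110 long, floor at z = 6, straight walls to z = 46, flared mouth 18 mm wide at z = 58. 122 (x) by 176 (y) mm. Origin: centre of underside. In front of them a housing (x = -59 to -135, 100 wide, 50 high) with the black plunger at x = -97, y = 0
- caddy: black printed plastic caddy, loose on the bench, 1.2 kg, no plunger: four slots along its x at y = -69, -23, +23, +69 mm, each 6 mm wide, 110 long, floor at z = 6, straight walls to z = 46, flared mouth 18 mm wide at z = 58. 122 (x) by 176 (y) mm. Origin: centre of underside. Finished boards go in it
- board0: circuit board on edge: green sheet 100 mm long (x), 4 thick (y); grey grip bar along its top edge, 92 long, 10 thick, z = 88 to 110 mm (full height 110). 0.12 kg. Origin: middle of the bottom edge, z up. Symmetrical: either way round is right. In a slot it may lean up to 0.06 rad. All boards are alike; some may be absent
- board1: circuit board on edge: green sheet 100 mm long (x), 4 thick (y); grey grip bar along its top edge, 92 long, 10 thick, z = 88 to 110 mm (full height 110). 0.12 kg. Origin: middle of the bottom edge, z up. Symmetrical: either way round is right. In a slot it may lean up to 0.06 rad. All boards are alike; some may be absent
- board2: circuit board on edge: green sheet 100 mm long (x), 4 thick (y); grey grip bar along its top edge, 92 long, 10 thick, z = 88 to 110 mm (full height 110). 0.12 kg. Origin: middle of the bottom edge, z up. Symmetrical: either way round is right. In a slot it may lean up to 0.06 rad. All boards are alike; some may be absent
- board3: circuit board on edge: green sheet 100 mm long (x), 4 thick (y); grey grip bar along its top edge, 92 long, 10 thick, z = 88 to 110 mm (full height 110). 0.12 kg. Origin: middle of the bottom edge, z up. Symmetrical: either way round is right. In a slot it may lean up to 0.06 rad. All boards are alike; some may be absent
- plunger_top (a point): centre of the flat top of the plunger's black round cap (44 mm diameter), 105 mm above the bench when released; the plunger is pushed straight down, 18 mm in all, and springs back
- plunger (a joint): first part of the plunger's stroke, m: 0 released, 0.012 = the soft first stop, where the cap meets the steel collar below it (1.5 N to start, 3.3 N at the stop)
- collar (a joint): second part of the stroke, m: how far cap and collar have gone down together beyond the first stop: 0 = not at all, 0.006 = the hard second stop; stiffer spring: 8 N to start, 14 N at the second stop
- motor: bystander: stepper motor, 42 x 42 x 48 mm with a short shaft on top; origin: centre of its underside
- disc: bystander: black printed disc, 68 mm diameter, 16 mm high; origin: centre of its underside
- driver: bystander: screwdriver lying on the bench, about 200 mm long, along x
Mind the look-alikes: they are no part of the job. What is shaped like the board2 but yellow is not meant.

How it is judged:
On the way, in this order (a step that is already met when the one before it is completed fails the run):
1. all the boards stand fully down in slots of the programmer, released, with the plunger up (z of board0 in the frame of dock between 0 and 0.011 m and x of board0 in the frame of dock between -0.012 and 0.012 m and y of board0 in the frame of dock between -0.078 and 0.078 m and angle between each of board0, board1, board2, board3's own z axis and vertical below 0.12 rad and angle between the x axis of each of board0, board1, board2, board3 and the x axis of dock, either way round below 0.12 rad and z of board1 in the frame of dock between 0 and 0.011 m and x of board1 in the frame of dock between -0.012 and 0.012 m and y of board1 in the frame of dock between -0.078 and 0.078 m and z of board2 in the frame of dock between 0 and 0.011 m and x of board2 in the frame of dock between -0.012 and 0.012 m and y of board2 in the frame of dock between -0.078 and 0.078 m and z of board3 in the frame of dock between 0 and 0.011 m and x of board3 in the frame of dock between -0.012 and 0.012 m and y of board3 in the frame of dock between -0.078 and 0.078 m and contact force between each of board0, board1, board2, board3 and the fingers below 0.1 N and value of joint collar below 0.001 m), for 0.2 s.
2. with all boards in the programmer, the plunger is held at its second stop (z of board0 in the frame of dock between 0 and 0.011 m and x of board0 in the frame of dock between -0.012 and 0.012 m and y of board0 in the frame of dock between -0.078 and 0.078 m and angle between each of board0, board1, board2, board3's own z axis and vertical below 0.12 rad and angle between the x axis of each of board0, board1, board2, board3 and the x axis of dock, either way round below 0.12 rad and z of board1 in the frame of dock between 0 and 0.011 m and x of board1 in the frame of dock between -0.012 and 0.012 m and y of board1 in the frame of dock between -0.078 and 0.078 m and z of board2 in the frame of dock between 0 and 0.011 m and x of board2 in the frame of dock between -0.012 and 0.012 m and y of board2 in the frame of dock between -0.078 and 0.078 m and z of board3 in the frame of dock between 0 and 0.011 m and x of board3 in the frame of dock between -0.012 and 0.012 m and y of board3 in the frame of dock between -0.078 and 0.078 m and value of joint collar above 0.0045 m), for 0.5 s.
3. the plunger is let back up, with the boards still in the programmer (z of board0 in the frame of dock between 0 and 0.011 m and x of board0 in the frame of dock between -0.012 and 0.012 m and y of board0 in the frame of dock between -0.078 and 0.078 m and angle between each of board0, board1, board2, board3's own z axis and vertical below 0.12 rad and angle between the x axis of each of board0, board1, board2, board3 and the x axis of dock, either way round below 0.12 rad and z of board1 in the frame of dock between 0 and 0.011 m and x of board1 in the frame of dock between -0.012 and 0.012 m and y of board1 in the frame of dock between -0.078 and 0.078 m and z of board2 in the frame of dock between 0 and 0.011 m and x of board2 in the frame of dock between -0.012 and 0.012 m and y of board2 in the frame of dock between -0.078 and 0.078 m and z of board3 in the frame of dock between 0 and 0.011 m and x of board3 in the frame of dock between -0.012 and 0.012 m and y of board3 in the frame of dock between -0.078 and 0.078 m and value of joint collar below 0.001 m and value of joint plunger below 0.002 m), for 0.2 s.
At the end, for the whole second after the job is handed in: Every board stands in a slot of the caddy, fully down (bottom edge within 5 mm of the slot floor), upright and along the slot within 0.12 rad, released and at rest; the caddy stands flat on the bench and the plunger is up (z of board0 in the frame of caddy between 0 and 0.011 m and x of board0 in the frame of caddy between -0.012 and 0.012 m and y of board0 in the frame of caddy between -0.078 and 0.078 m and angle between each of board0, board1, board2, board3's own z axis and vertical below 0.12 rad and angle between the x axis of each of board0, board1, board2, board3 and the x axis of caddy, either way round below 0.12 rad and contact force between each of board0, board1, board2, board3 and the fingers below 0.1 N and linear speed of each of board0, board1, board2, board3, caddy below 0.02 m/s and z of board1 in the frame of caddy between 0 and 0.011 m and x of board1 in the frame of caddy between -0.012 and 0.012 m and y of board1 in the frame of caddy between -0.078 and 0.078 m and z of board2 in the frame of caddy between 0 and 0.011 m and x of board2 in the frame of caddy between -0.012 and 0.012 m and y of board2 in the frame of caddy between -0.078 and 0.078 m and z of board3 in the frame of caddy between 0 and 0.011 m and x of board3 in the frame of caddy between -0.012 and 0.012 m and y of board3 in the frame of caddy between -0.078 and 0.078 m and angle between caddy's own z axis and vertical below 0.08 rad and height (world z) of caddy below 0.01 m and value of joint plunger below 0.002 m); the robot touches nothing.
It fails at once if a bystander is pushed more than 40 mm from its place (distance of any of motor, disc, driver from where it was at the start of the episode above 0.04 m).
Of board0, board1, board2, board3 only 3 to 4 are there at a start; the rules pass over those that are not, and their reading is None.
At some moment in a run one of caddy may be knocked a few centimetres aside while the robot is not near it.
It also fails if it takes over 210 s, if anything falls off the work surface, if the arm or the gripper's body presses on something with over 40 N, if the wrist force passes 120 N, or if a joint passes its speed limit or range.

## Working session

There is one attempt and no reset: what is moved stays moved. The work goes in short steps, Python scripts to look and compute and a tool call to move; the robot and the scene stay as the last step left them, time stands still between calls to the robot, and variables do not carry over. Pictures are saved under pics/ and viewed, at most 14 in all, crops included, and the job is handed in when it is done.

Besides the shell and the picture viewer there is one more tool, called after "Emit:" by a JSON object that holds its "op" and its "data", one argument or row to a line. drive_tool: Moves the arm, as the interface text tells. Its arguments: {"type":"object","properties":{"rows":{"type":"array"},"force":{"type":"number"}},"required":["rows"]}

```bash
mkdir -p pics; ls; cat > h.py <<'E'
import numpy as np,cv2
from scipy.spatial.transform import Rotation as R
from workcell import status,read_camera,workorder,masks_of
def cam(n):
    s=status.read_state(); p=read_camera(n)
    if n=='wrist':
        T=np.eye(4);T[:3,:3]=R.from_rotvec(s['tcp_rot']).as_matrix();T[:3,3]=s['tool_pos'];p['W']=T@np.array(p['mount'])
    else: p['W']=np.array(p['world_from_camera'])
    p['K']=np.array(p['intrinsics'],float);p['Dd']=np.array(p['D'],float);return p
def proj(p,X):
    X=np.atleast_2d(X).astype(float);W=p['W'];c=(X-W[:3,3])@W[:3,:3];c=c*[1,-1,-1]
    return cv2.projectPoints(c,np.zeros(3),np.zeros(3),p['K'],p['Dd'])[0].reshape(-1,2)
def ray(p,uv,z):
    u=cv2.undistortPoints(np.array(uv,float).reshape(-1,1,2),p['K'],p['Dd']).reshape(-1,2)
    d=np.c_[u[:,0],-u[:,1],-np.ones(len(u))]@p['W'][:3,:3].T;o=p['W'][:3,3]
    return o+d*((z-o[2])/d[:,2])[:,None]
def save(p,n,box=None,s=1):
    im=p['color'][...,::-1]
    if box: im=im[box[1]:box[3],box[0]:box[2]]
    cv2.imwrite('pics/'+n,cv2.resize(im,None,fx=s,fy=s,interpolation=cv2.INTER_CUBIC))
E
python3 - <<'E'
from h import *
s=status.read_state();print(s)
for n in('top','side'):
    p=cam(n);save(p,n+'0.png',s=1.5);print(n,p['W'].round(3).tolist(),p['K'].round(1).tolist(),p['Dd'])
    for o in('rack','dock','caddy','board0','plunger_top','motor','disc','driver'):
        for m in masks_of(p,o):
            v,u=np.nonzero(m['mask']);print(o,round(m['score'],2),m['bbox'],u.mean().round(),v.mean().round())
E
```

```text
pics
{'time': 0.0, 'q': array([ 1.10411020e+00,  2.64753231e-01,  1.60539744e+00,  1.44913704e-05,
        1.27370256e+00, -3.69094954e-02]), 'joint_vel': array([-0.00092363, -0.00117684,  0.00150515,  0.00018932, -0.00115495,
        0.00204467]), 'joint_torque': array([-5.84941481e-04, -5.15115058e+01, -3.67309105e+01,  1.19549309e-04,
        1.29284133e-02,  3.06501022e-06]), 'tool_pos': array([0.28091901, 0.61294865, 0.22994932]), 'tcp_rot': array([-0.66979109, -3.06877008,  0.00343288]), 'wrist_force': array([-0.06256804,  0.82185666,  0.36677906]), 'torque': array([-0.0539107 ,  0.01481861, -0.00032785]), 'grip_force': 0.0, 'width': 0.9991495880785363}
top [[-0.012, 0.998, -0.061, 0.479], [-1.0, -0.011, 0.009, 0.084], [0.008, 0.061, 0.998, 1.107], [0.0, 0.0, 0.0, 1.0]] [[434.9, 0.0, 265.9], [0.0, 434.9, 192.4], [0.0, 0.0, 1.0]] [-0.10694498  0.          0.          0.          0.        ]
rack 0.83 [167.3, 157.4, 239.8, 212.2] 207.0 184.0
dock 0.85 [248.5, 142.6, 329.0, 226.0] 290.0 179.0
dock 0.26 [224.1, 161.4, 233.0, 202.6] 228.0 182.0
caddy 0.68 [352.1, 155.2, 433.6, 215.0
[... 823 characters left out ...]
    0.        ]
rack 0.84 [199.6, 167.8, 260.4, 214.9] 230.0 193.0
dock 0.61 [243.7, 188.0, 317.9, 255.0] 277.0 221.0
caddy 0.82 [297.1, 239.5, 379.7, 315.3] 341.0 277.0
board0 0.94 [228.6, 171.9, 253.9, 197.8] 242.0 184.0
board0 0.9 [211.5, 155.3, 239.0, 183.7] 224.0 170.0
board0 0.71 [169.7, 177.0, 191.6, 213.8] 180.0 194.0
board0 0.67 [242.1, 187.5, 315.4, 251.6] 276.0 222.0
board0 0.66 [204.1, 152.1, 225.2, 172.3] 214.0 162.0
board0 0.66 [222.4, 128.0, 232.5, 160.2] 227.0 143.0
plunger_top 0.43 [253.5, 213.1, 270.7, 223.1] 261.0 216.0
motor 0.87 [200.6, 219.3, 223.0, 243.5] 212.0 231.0
disc 0.67 [251.2, 271.7, 275.5, 295.4] 264.0 282.0
driver 0.77 [159.0, 159.7, 192.9, 175.9] 172.0 166.0
```

View pics/top0.png

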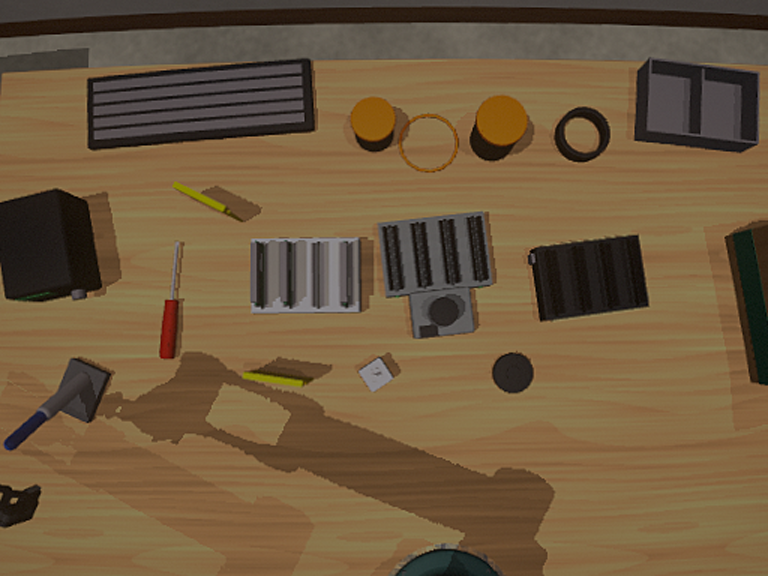

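View pics/side0.png

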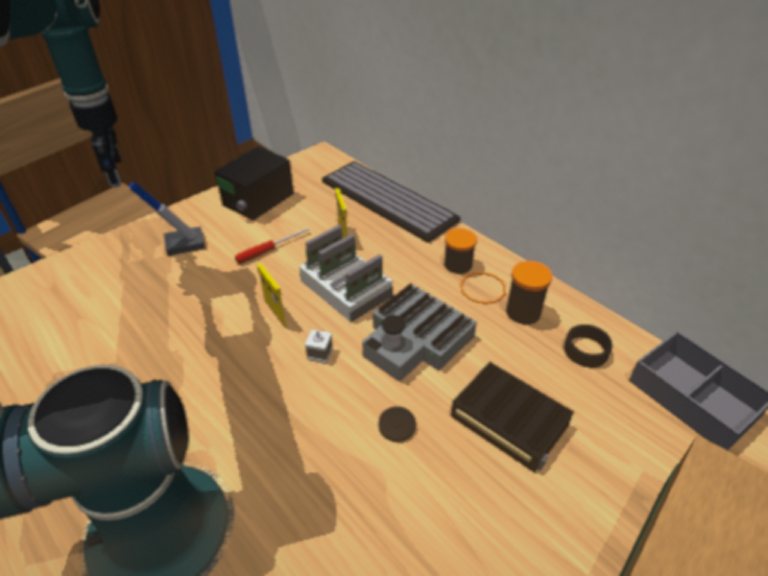

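The rack (about (305,275) in the 1.5x top view) holds three boards at columns 258, 287 and 345; slot 3 (318) is empty. The dock is at (435,255) with its plunger at (445,308), and the caddy is at (588,278). What could be taken for a board:
- grey-barred boards in the rack at (258,275), (287,275) and (345,275), which I choose
- yellow look-alikes at (208,198) and (275,380), which I leave

```bash
cat >> h.py <<'E'
from scipy.optimize import minimize
def fitbox(views,x0,dims,zz=(0,.058)):
    """views: [(pic,mask)], box dims lx,ly; returns x,y,yaw by IoU of silhouettes"""
    c=np.array([[sx*dims[0]/2,sy*dims[1]/2,z] for sx in(-1,1) for sy in(-1,1) for z in zz])
    def cost(q):
        t=0
        for p,m in views:
            X=c.copy();a=q[2];X[:,:2]=c[:,:2]@np.array([[np.cos(a),np.sin(a)],[-np.sin(a),np.cos(a)]])+q[:2]
            im=np.zeros((384*4,512*4),np.uint8)
            cv2.fillConvexPoly(im,cv2.convexHull(((proj(p,X)+.5)*4).astype(np.int32)),255)
            im=cv2.resize(im,(512,384),interpolation=cv2.INTER_AREA)/255.
            t+=1-np.minimum(im,m).sum()/np.maximum(im,m).sum()
        return t/len(views)
    best=None
    for da in(-.1,0,.1):
        s=np.array([x0[0],x0[1],x0[2]+da]);S=np.array([s,s+[.02,0,0],s+[0,.02,0],s+[0,0,.1]])
        r=minimize(cost,s,method='Nelder-Mead',options=dict(initial_simplex=S,xatol=1e-4,fatol=1e-5))
        if best is None or r.fun<best.fun:best=r
    return best.x,best.fun
E
python3 - <<'E'
from h import *
T=cam('top');S=cam('side')
for o,uv in(('rack',(204,184)),('caddy',(392,185))):
    x=ray(T,[uv],.03)[0]
    f=lambda p:(p,masks_of(p,o)[0]['mask'].astype(float))
    a,b=f(T),f(S)
    print(o,x.round(3));
    for v in([a],[b],[a,b]):print(fitbox(v,[x[0],x[1],0.],(.122,.176)))
# corners of dock top & bars by hand from top view
g=lambda l,z:print(ray(T,np.array(l)/1.5,z).round(4).tolist())
g([(378,222),(486,210),(494,283),(386,298)],.058)
g([(445,308)],.105)
g([(251,238),(361,237),(360,313),(251,313)],.058)
g([(528,249),(638,235),(649,305),(540,321)],.058)
p=cam('wrist');print(np.array(p['mount']).round(3),p['K'],p['Dd'])
E
```

```text
rack [0.568 0.228 0.03 ]
(array([ 0.56784835,  0.22714775, -0.00201448]), np.float64(0.29758552482111333))
(array([0.56468508, 0.22085397, 0.00526554]), np.float64(0.41727273910045404))
(array([ 0.56673315,  0.22490413, -0.0147316 ]), np.float64(0.3599784868581593))
caddy [ 0.56  -0.243  0.03 ]
(array([ 0.55867508, -0.24324765,  0.13463292]), np.float64(0.057505231590148864))
(array([ 0.55723888, -0.24784371,  0.16847513]), np.float64(0.07320008997492766))
(array([ 0.5594054 , -0.24624499,  0.14192364]), np.float64(0.07135207245819408))
[[0.6518, 0.1072, 0.058], [0.6699, -0.069, 0.058], [0.5504, -0.0794, 0.058], [0.5282, 0.0955, 0.058]]
[[0.5096, 0.0044, 0.105]]
[[0.6283, 0.314, 0.058], [0.6275, 0.1349, 0.058], [0.5045, 0.1375, 0.058], [0.5064, 0.3137, 0.058]]
[[0.6053, -0.1363, 0.058], [0.6272, -0.321, 0.058], [0.5115, -0.3354, 0.058], [0.488, -0.1531, 0.058]]
[[ 0.002  0.948  0.32   0.081]
 [ 1.    -0.003  0.     0.   ]
 [ 0.001  0.32  -0.948 -0.142]
 [ 0.     0.     0.     1.   ]] [[292.67675817   0.         259.5098034 ]
 [  0.         292.67675817 190.20104659]
 [  0.           0.           1.        ]] [-0.07072748  0.          0.          0.          0.        ]
```

Emit:
{"op": "drive_tool", "data": {
  "rows": [
    [0, 0, -6, 0, 0, -0.012, 1],
    [0, 0, -6, 0, 0, -0.012, 1],
    [0, 0, -6, 0, 0, -0.012, 1],
    [0, 0, -6, 0, 0, -0.012, 1],
    [0, 0, 0, -0.02, -0.028, 0, 1],
    [0, 0, 0, -0.02, -0.028, 0, 1],
    [0, 0, 0, -0.02, -0.028, 0, 1],
    [0, 0, 0, -0.02, -0.028, 0, 1]
  ]
}}

```text
time: 1.92
tool_pos: [0.3605, 0.4997, 0.2795]
tcp_rot: [0.016, 3.141, 0.0]
wrist_force: [1.5, 0.8, -0.3]
width: 1.0
grip_force: 0.0
```

Emit:
{"op": "drive_tool", "data": {
  "rows": [
    [0, 0, 0, -0.02, -0.028, 0, 1],
    [0, 0, 0, -0.02, -0.028, 0, 1],
    [0, 0, 0, -0.02, -0.028, 0, 1],
    [0, 0, 0, -0.02, -0.028, 0, 1],
    [0, 0, 0, -0.02, -0.028, 0, 1],
    [0, 0, 0, -0.02, -0.028, 0, 1],
    [0, 0, 0, -0.02, -0.028, 0, 1],
    [0, 0, 0, -0.02, -0.028, 0, 0.5]
  ]
}}

```text
time: 2.58
tool_pos: [0.5183, 0.2735, 0.2796]
tcp_rot: [0.017, 3.141, 0.0]
wrist_force: [0.4, 0.1, 0.5]
width: 0.883
grip_force: 0.0
```

Emit:
{"op": "drive_tool", "data": {
  "rows": [
    [0, 0, 0, -0.02, -0.028, 0, 0.4],
    [0, 0, 0, -0.02, -0.028, 0, 0.4],
    [0, 0, 0, 0, 0, 0, 0.4],
    [0, 0, 0, 0, 0, 0, 0.4],
    [0, 0, 0, 0, 0, 0, 0.4],
    [0, 0, 0, 0, 0, 0, 0.4]
  ]
}}

```text
time: 3.08
tool_pos: [0.5564, 0.2194, 0.2793]
tcp_rot: [-0.016, -3.141, -0.001]
wrist_force: [0.3, 0.2, -0.2]
width: 0.399
grip_force: 0.0
```

```bash
cat >> h.py <<'E'
def st():
    s=status.read_state();M=R.from_rotvec(s['tcp_rot']).as_matrix()
    print('t',round(s['time'],2),'pos',s['tool_pos'].round(4),'x-az',round(np.degrees(np.arctan2(M[1,0],M[0,0])),2),'zax',M[:,2].round(4),'w',round(s['width'],3),'gf',round(s['grip_force'],1),'F',s['wrist_force'].round(1));return s
E
python3 - <<'E'
from h import *
st()
p=cam('wrist');save(p,'w1.png',s=1.5)
for o in('rack','board0'):
    for m in masks_of(p,o):
        v,u=np.nonzero(m['mask']);print(o,round(m['score'],2),m['bbox'],cv2.minAreaRect(np.c_[u,v].astype(np.float32)))
E
```

```text
t 3.08 pos [0.5564 0.2194 0.2793] x-az 179.42 zax [-3.e-04  4.e-04 -1.e+00] w 0.399 gf 0.0 F [ 0.3  0.2 -0.2]
rack 0.78 [196.0, 116.3, 335.9, 211.2] ((266.35162353515625, 164.21987915039062), (93.45191192626953, 138.12942504882812), 89.4437484741211)
board0 0.9 [338.8, 219.0, 421.0, 287.0] ((378.6020812988281, 254.12110900878906), (101.05882263183594, 28.47058868408203), 28.07248878479004)
board0 0.81 [312.6, 130.6, 336.6, 222.0] ((326.07537841796875, 174.64309692382812), (20.19108772277832, 90.6934814453125), 3.1798300743103027)
board0 0.56 [279.9, 128.8, 292.1, 221.8] ((287.49005126953125, 175.5631866455078), (13.612192153930664, 90.9224624633789), 1.818302869796753)
board0 0.56 [261.9, 4.0, 353.9, 44.3] ((306.77850341796875, 25.755027770996094), (96.45084381103516, 30.29657554626465), 10.007980346679688)
board0 0.21 [144.0, 8.8, 200.0, 63.6] ((172.0692901611328, 36.5981559753418), (46.71134567260742, 37.6766357421875), 54.782405853271484)
board0 0.16 [48.7, 105.6, 102.3, 148.9] ((75.0, 127.0), (40.0, 54.0), 90.0)
```

View pics/w1.png

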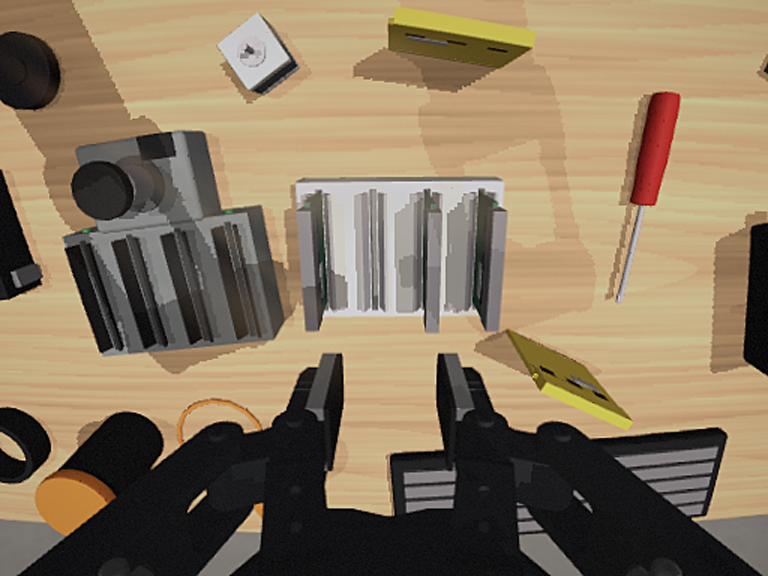

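```bash
python3 - <<'E'
from h import *
p=cam('wrist');np.save('w1.npy',p['color']);save(p,'w1c.png',(30,80,345,240),2.5)
g=lambda l,z:print(ray(p,np.array(l)/1.5,z).round(4).tolist())
g([(299,207),(318,207),(305,330),(321,330)],.116)
g([(424,208),(440,208),(425,331),(440,331)],.116)
g([(484,207),(506,207),(484,329),(499,329)],.116)
g([(297,183),(503,182)],.058)
g([(64,238),(265,208),(283,338),(103,355)],.058)
E
```

```text
[[0.5205, 0.1566, 0.116], [0.5207, 0.1699, 0.116], [0.6141, 0.1545, 0.116], [0.6141, 0.1668, 0.116]]
[[0.5219, 0.2436, 0.116], [0.522, 0.2548, 0.116], [0.6154, 0.2461, 0.116], [0.6155, 0.2575, 0.116]]
[[0.5214, 0.2855, 0.116], [0.5214, 0.3009, 0.116], [0.6141, 0.2912, 0.116], [0.6143, 0.3027, 0.116]]
[[0.5095, 0.1442, 0.058], [0.5096, 0.3124, 0.058]]
[[0.5522, -0.0673, 0.058], [0.5295, 0.116, 0.058], [0.6484, 0.1212, 0.058], [0.6668, -0.056, 0.058]]
```

View pics/w1c.png

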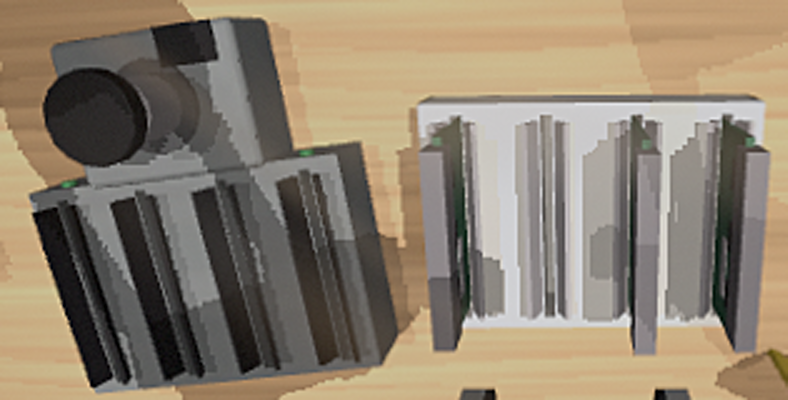

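The crop confirms three green boards with grey bars at crop (440,245), (645,250) and (750,250), which are rack slots y=-69, +23 and +69. I'll grasp the middle one.

Emit:
{"op": "drive_tool", "data": {
  "rows": [
    [0, 0, 0, -0.006, 0.0155, 0, 0.4],
    [0, 0, 0, -0.006, 0.0155, 0, 0.4],
    [0, 0, 0, 0, 0, 0.03, 0.4],
    [0, 0, 0, 0, 0, 0.03, 0.4],
    [0, 0, 0, 0, 0, 0.03, 0.4],
    [0, 0, 0, 0, 0, 0.03, 0.4],
    [0, 0, 0, 0, 0, 0.02, 0.4],
    [0, 0, 0, 0, 0, 0.02, 0.4]
  ],
  "force": 40
}}

```text
time: 3.95
tool_pos: [0.5685, 0.2506, 0.1172]
tcp_rot: [-0.016, -3.14, 0.0]
wrist_force: [0.9, 0.5, 0.3]
width: 0.4
grip_force: 0.0
```

Emit:
{"op": "drive_tool", "data": {
  "rows": [
    [0, 0, 0, 0, 0, 0.02, 0.4],
    [0, 0, 0, 0, 0, 0.01, 0.4],
    [0, 0, 0, 0, 0, 0, 0.4],
    [0, 0, 0, 0, 0, 0, 0],
    [0, 0, 0, 0, 0, 0, 0],
    [0, 0, 0, 0, 0, 0, 0],
    [0, 0, 0, 0, 0, 0, 0],
    [0, 0, 0, 0, 0, 0, 0]
  ]
}}

```text
time: 4.62
tool_pos: [0.5705, 0.2502, 0.0909]
tcp_rot: [0.017, 3.139, 0.003]
wrist_force: [0.2, 1.3, 1.9]
width: 0.106
grip_force: 43.6
```

Emit:
{"op": "drive_tool", "data": {
  "rows": [
    [0, 0, 0, 0, 0, -0.01, 0],
    [0, 0, 0, 0, 0, -0.015, 0],
    [0, 0, 0, 0, 0, -0.015, 0],
    [0, 0, 0, 0, 0, -0.02, 0],
    [0, 0, 0, 0, 0, -0.025, 0],
    [0, 0, 0, 0, 0, -0.03, 0],
    [0, 0, 0, 0, 0, -0.03, 0],
    [0, 0, 0, 0, 0, -0.02, 0]
  ]
}}

```text
time: 5.28
tool_pos: [0.57, 0.2493, 0.2586]
tcp_rot: [0.018, 3.138, 0.001]
wrist_force: [1.1, 0.4, -0.3]
width: 0.108
grip_force: 43.2
```

Emit:
{"op": "drive_tool", "data": {
  "rows": [
    [0, 0, 0, 0.002, -0.025, 0, 0],
    [0, 0, 0, 0.002, -0.03, 0, 0],
    [0, 0, 0, 0.002, -0.03, 0, 0],
    [0, 0, 0, 0.002, -0.03, 0, 0],
    [0, 0, 0, 0.002, -0.03, 0, 0],
    [0, 0, 0, 0, -0.03, 0, 0],
    [0, 0, 0, 0, -0.03, 0, 0],
    [0, 0, 0, 0, -0.02, 0, 0]
  ]
}}

```text
time: 5.95
tool_pos: [0.5561, 0.0216, 0.2552]
tcp_rot: [-0.019, -3.142, 0.003]
wrist_force: [0.1, -0.1, -1.3]
width: 0.104
grip_force: 43.1
```

Emit:
{"op": "drive_tool", "data": {
  "rows": [
    [0, 0, -5.5, 0, 0, 0, 0],
    [0, 0, 0, 0, 0, 0, 0],
    [0, 0, 0, 0, 0, 0, 0]
  ]
}}

```text
time: 6.2
tool_pos: [0.5565, 0.0241, 0.2548]
tcp_rot: [0.129, -3.139, 0.0]
wrist_force: [0.1, -0.1, -0.9]
width: 0.114
grip_force: 43.1
```

```bash
python3 - <<'E'
from h import *
st()
p=cam('wrist');save(p,'w2.png',s=1.5)
import pickle;pickle.dump(p,open('w2.pkl','wb'))
for o in('dock','plunger_top'):
    for m in masks_of(p,o):
        v,u=np.nonzero(m['mask']);print(o,round(m['score'],2),m['bbox'])
E
```

```text
t 6.2 pos [0.5565 0.0241 0.2548] x-az -175.31 zax [-0.e+00 -1.e-04 -1.e+00] w 0.114 gf 43.1 F [ 0.1 -0.1 -0.9]
dock 0.84 [177.5, 83.2, 321.2, 240.1]
dock 0.46 [357.7, 140.3, 401.7, 239.0]
plunger_top 0.79 [224.8, 99.5, 268.3, 145.0]
```

View pics/w2.png

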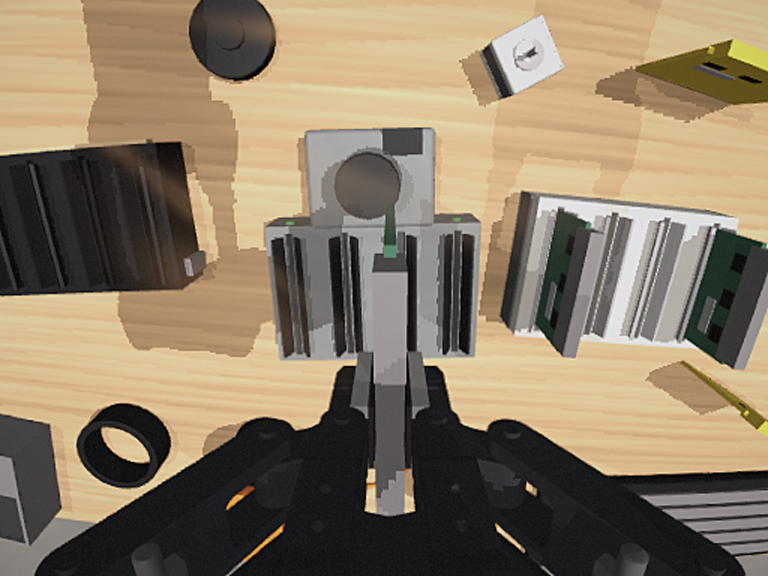

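```bash
python3 - <<'E'
from h import *
import pickle;p=pickle.load(open('w2.pkl','rb'))
def rect(l,z,lab):
    X=ray(p,np.array(l)/1.5,z)[:,:2];print(lab,X.round(4).tolist(),'c',X.mean(0).round(4))
    return X
X=rect([(266,227),(480,219),(475,357),(279,359)],.058,'dock')
# order: x- y-, x- y+, x+ y+, x+ y-
print('yaw from y edges',[np.arctan2(-(b-a)[0],(b-a)[1]).round(3) for a,b in((X[0],X[1]),(X[3],X[2]))],'x edges',[np.arctan2((b-a)[1],(b-a)[0]).round(3) for a,b in((X[0],X[3]),(X[1],X[2]))])
print('len',np.linalg.norm(X-np.roll(X,-1,0),axis=1))
rect([(367,184)],.105,'plunger'); m=masks_of
c=p['W'][:3,3];print('cam',c)
for yaw in(.08,.09,.1,.11):
    pass
X=rect([(391,250),(390,510)],.2548+.03,'bar')
E
```

```text
dock [[0.5499, -0.0743], [0.5295, 0.0921], [0.6489, 0.1058], [0.6654, -0.0636]] c [0.5984 0.015 ]
yaw from y edges [np.float64(0.121), np.float64(0.097)] x edges [np.float64(0.092), np.float64(0.114)]
len [0.16764681 0.12011026 0.17026732 0.11600298]
plunger [[0.5056, 0.0046]] c [0.5056 0.0046]
cam [0.47604555 0.01698685 0.39716306]
bar [[0.5039, 0.0197], [0.5926, 0.027]] c [0.5483 0.0233]
```

Emit:
{"op": "drive_tool", "data": {
  "rows": [
    [0, 0, -1.3, 0, 0, 0, 0],
    [0, 0, 0, -0.0115, -0.0208, 0, 0],
    [0, 0, 0, -0.0115, -0.0208, 0, 0],
    [0, 0, 0, -0.0115, -0.0208, 0, 0],
    [0, 0, 0, -0.0115, -0.0207, 0, 0],
    [0, 0, 0, 0, 0, 0.025, 0],
    [0, 0, 0, 0, 0, 0.025, 0],
    [0, 0, 0, 0, 0, 0.025, 0]
  ]
}}

```text
time: 7.02
tool_pos: [0.6124, -0.0531, 0.1789]
tcp_rot: [-0.17, 3.136, -0.0]
wrist_force: [-0.8, 0.0, -1.6]
width: 0.106
grip_force: 43.1
```

Emit:
{"op": "drive_tool", "data": {
  "rows": [
    [0, 0, 0, 0, 0, 0.02, 0],
    [0, 0, 0, 0, 0, 0, 0],
    [0, 0, 0, 0, 0, 0, 0]
  ]
}}

```text
time: 7.27
tool_pos: [0.6103, -0.0524, 0.1578]
tcp_rot: [0.171, -3.133, -0.001]
wrist_force: [-0.8, -0.9, -0.8]
width: 0.104
grip_force: 43.1
```

```bash
python3 - <<'E'
from h import *
st()
p=cam('wrist');save(p,'w3.png',(120,60,400,270),2.8)
E
```

```text
t 7.27 pos [ 0.6103 -0.0524  0.1578] x-az -173.77 zax [-3.8e-03  4.0e-04 -1.0e+00] w 0.104 gf 43.1 F [-0.8 -0.9 -0.8]
```

View pics/w3.png

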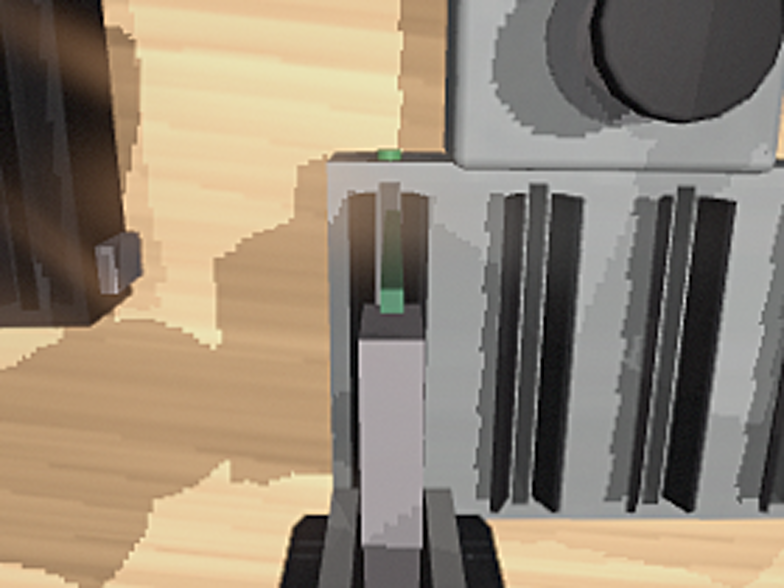

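The board is lined up with dock slot y=-69 (slot centre column 390, board bottom edge at (391,210) in the crop). I'll check the x fit.

```bash
python3 - <<'E'
from h import *
p=cam('wrist')
f=lambda a,z:print(z,ray(p,[(120+a[0]/2.8,60+a[1]/2.8)],z).round(4))
f((391,210),.073);f((391,290),.162)
f((390,192),.058);f((390,184),.006);f((537,184),.006);f((537,194),.058);f((387,158),.058)
E
```

```text
0.073 [[ 0.5631 -0.0586  0.073 ]]
0.162 [[ 0.5647 -0.0584  0.162 ]]
0.058 [[ 0.56   -0.0593  0.058 ]]
0.006 [[ 0.5632 -0.059   0.006 ]]
0.006 [[ 0.5572 -0.0069  0.006 ]]
0.058 [[ 0.5556 -0.0161  0.058 ]]
0.058 [[ 0.5503 -0.0612  0.058 ]]
```

Emit:
{"op": "drive_tool", "data": {
  "rows": [
    [0, 0, 0, 0, 0, 0.01, 0],
    [0, 0, 0, 0, 0, 0.01, 0],
    [0, 0, 0, 0, 0, 0.01, 0],
    [0, 0, 0, 0, 0, 0.01, 0],
    [0, 0, 0, 0, 0, 0.01, 0],
    [0, 0, 0, 0, 0, 0, 0]
  ]
}}

```text
time: 7.87
tool_pos: [0.6095, -0.0531, 0.1059]
tcp_rot: [0.169, -3.132, -0.001]
wrist_force: [0.3, -0.8, -3.2]
width: 0.111
grip_force: 43.0
```

Emit:
{"op": "drive_tool", "data": {
  "rows": [
    [0, 0, 0, 0, 0, 0.006, 0],
    [0, 0, 0, 0, 0, 0.006, 0],
    [0, 0, 0, 0, 0, 0.004, 0],
    [0, 0, 0, 0, 0, 0, 0],
    [0, 0, 0, 0, 0, 0, 0]
  ]
}}

```text
time: 8.28
tool_pos: [0.6113, -0.0531, 0.093]
tcp_rot: [0.169, -3.136, -0.0]
wrist_force: [-0.3, 0.3, -0.9]
width: 0.104
grip_force: 43.1
```

Emit:
{"op": "drive_tool", "data": {
  "rows": [
    [0, 0, 0, 0, 0, 0.003, 0],
    [0, 0, 0, 0, 0, 0, 0],
    [0, 0, 0, 0, 0, 0, 0]
  ]
}}

```text
time: 8.53
tool_pos: [0.6121, -0.0532, 0.0909]
tcp_rot: [-0.169, 3.136, -0.0]
wrist_force: [0.8, -0.4, 0.7]
width: 0.111
grip_force: 43.3
```

Emit:
{"op": "drive_tool", "data": {
  "rows": [
    [0, 0, 0, 0, 0, 0, 0.4],
    [0, 0, 0, 0, 0, 0, 0.4],
    [0, 0, 0, 0, 0, 0, 0.4],
    [0, 0, 0, 0, 0, 0, 0.4],
    [0, 0, 0, 0, 0, -0.03, 0.4],
    [0, 0, 0, 0, 0, -0.04, 0.4],
    [0, 0, 0, 0, 0, -0.04, 0.4],
    [0, 0, 0, 0, 0, -0.03, 0.4]
  ]
}}

```text
time: 9.2
tool_pos: [0.6123, -0.0532, 0.2337]
tcp_rot: [-0.169, 3.134, -0.001]
wrist_force: [1.3, -0.2, -0.2]
width: 0.4
grip_force: 0.0
```

```bash
python3 - <<'E'
from h import *
st();p=cam('wrist');save(p,'w4.png',s=1.5)
import pickle;pickle.dump(p,open('w4.pkl','wb'))
E
```

```text
t 9.2 pos [ 0.6123 -0.0532  0.2337] x-az -173.82 zax [ 2.7e-03 -3.0e-04 -1.0e+00] w 0.4 gf 0.0 F [ 1.3 -0.2 -0.2]
```

View pics/w4.png

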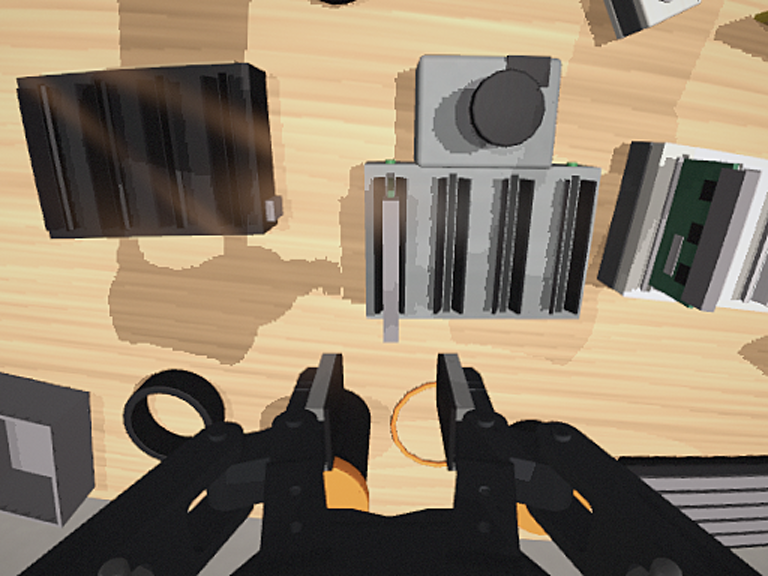

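Board one's bar runs (391,200)–(391,342), standing in the leftmost dock slot (y=-69). Next is the left rack board.

Emit:
{"op": "drive_tool", "data": {
  "rows": [
    [0, 0, 6.2, 0, 0, 0, 0.4],
    [0, 0, 0, 0.006, 0.0305, 0, 0.4],
    [0, 0, 0, 0.006, 0.0305, 0, 0.4],
    [0, 0, 0, 0.006, 0.0305, 0, 0.4],
    [0, 0, 0, 0.006, 0.0305, 0, 0.4],
    [0, 0, 0, 0.006, 0.0305, 0, 0.4],
    [0, 0, 0, 0.006, 0.0305, 0, 0.4],
    [0, 0, 0, 0.006, 0.0305, 0, 0.4]
  ]
}}

```text
time: 9.92
tool_pos: [0.569, 0.1617, 0.2301]
tcp_rot: [-0.001, -3.142, 0.0]
wrist_force: [0.4, 0.5, 0.1]
width: 0.404
grip_force: 0.0
```

Emit:
{"op": "drive_tool", "data": {
  "rows": [
    [0, 0, 0, 0, 0, 0, 0.4],
    [0, 0, 0, 0, 0, 0, 0.4]
  ]
}}

```text
time: 10.08
tool_pos: [0.5691, 0.1619, 0.23]
tcp_rot: [0.004, -3.141, 0.0]
wrist_force: [0.0, 0.2, -0.1]
width: 0.398
grip_force: 0.0
```

```bash
python3 - <<'E'
from h import *
import pickle;q=pickle.load(open('w4.pkl','rb'))
print('seated bar',ray(q,np.array([(383,200),(399,200),(383,342),(399,342)])/1.5,.116).round(4).tolist())
st();p=cam('wrist')
for m in masks_of(p,'board0')[:5]:
    v,u=np.nonzero(m['mask']);print(round(m['score'],2),m['bbox'])
    c=cv2.boxPoints(cv2.minAreaRect(np.c_[u,v].astype(np.float32)));print(ray(p,c,.116).round(3).tolist())
E
```

```text
seated bar [[0.5671, -0.0626, 0.116], [0.5661, -0.0532, 0.116], [0.6587, -0.0529, 0.116], [0.6576, -0.0425, 0.116]]
t 10.08 pos [0.5691 0.1619 0.23  ] x-az -179.84 zax [-3.e-04 -3.e-04 -1.e+00] w 0.398 gf 0.0 F [ 0.   0.2 -0.1]
0.91 [387.7, 225.9, 489.4, 304.0]
[[0.621, 0.28, 0.116], [0.6, 0.293, 0.116], [0.699, 0.423, 0.116], [0.726, 0.411, 0.116]]
0.81 [310.1, 0.5, 447.8, 33.5]
[[0.418, 0.202, 0.116], [0.413, 0.309, 0.116], [0.435, 0.312, 0.116], [0.439, 0.202, 0.116]]
0.74 [251.8, 119.1, 263.0, 230.0]
[[0.511, 0.155, 0.116], [0.511, 0.163, 0.116], [0.614, 0.164, 0.116], [0.614, 0.154, 0.116]]
0.67 [25.2, 160.6, 92.2, 266.6]
[[0.562, -0.064, 0.116], [0.547, -0.011, 0.116], [0.642, 0.001, 0.116], [0.663, -0.057, 0.116]]
0.62 [366.4, 123.1, 418.5, 232.7]
[[0.609, 0.263, 0.116], [0.512, 0.264, 0.116], [0.516, 0.302, 0.116], [0.616, 0.305, 0.116]]
```

Emit:
{"op": "drive_tool", "data": {
  "rows": [
    [0, 0, 0, 0, -0.0025, 0.01, 0.4],
    [0, 0, 0, 0, 0, 0.03, 0.4],
    [0, 0, 0, 0, 0, 0.03, 0.4],
    [0, 0, 0, 0, 0, 0.03, 0.4],
    [0, 0, 0, 0, 0, 0.025, 0.4],
    [0, 0, 0, 0, 0, 0.015, 0.4],
    [0, 0, 0, 0, 0, 0, 0.4],
    [0, 0, 0, 0, 0, 0, 0]
  ]
}}

```text
time: 10.85
tool_pos: [0.5687, 0.1563, 0.0887]
tcp_rot: [-0.003, -3.138, 0.001]
wrist_force: [0.2, 0.2, -0.8]
width: 0.274
grip_force: 0.0
```

Emit:
{"op": "drive_tool", "data": {
  "rows": [
    [0, 0, 0, 0, 0, 0, 0],
    [0, 0, 0, 0, 0, 0, 0],
    [0, 0, 0, 0, 0, 0, 0],
    [0, 0, 0, 0, 0, 0, 0],
    [0, 0, 0, 0, 0, -0.01, 0],
    [0, 0, 0, 0, 0, -0.02, 0],
    [0, 0, 0, 0, 0, -0.025, 0],
    [0, 0, 0, 0, 0, -0.025, 0]
  ]
}}

```text
time: 11.52
tool_pos: [0.5691, 0.1579, 0.1715]
tcp_rot: [-0.0, -3.141, 0.001]
wrist_force: [0.8, 0.4, -0.9]
width: 0.105
grip_force: 43.5
```

Emit:
{"op": "drive_tool", "data": {
  "rows": [
    [0, 0, 0, 0, 0, -0.03, 0],
    [0, 0, 0, 0, 0, -0.03, 0],
    [0, 0, 0, 0, 0, -0.02, 0],
    [0, 0, 0, 0, 0, 0, 0]
  ]
}}

```text
time: 11.85
tool_pos: [0.573, 0.1588, 0.2581]
tcp_rot: [0.0, 3.13, 0.004]
wrist_force: [1.1, 0.2, -0.8]
width: 0.107
grip_force: 43.6
```

Emit:
{"op": "drive_tool", "data": {
  "rows": [
    [0, 0, -6, 0, 0, 0, 0],
    [0, 0, 0, -0.005, -0.0307, 0, 0],
    [0, 0, 0, -0.005, -0.0307, 0, 0],
    [0, 0, 0, -0.005, -0.0307, 0, 0],
    [0, 0, 0, -0.005, -0.0307, 0, 0],
    [0, 0, 0, 0, 0, 0.035, 0],
    [0, 0, 0, 0, 0, 0.035, 0],
    [0, 0, 0, 0, 0, 0.025, 0]
  ]
}}

```text
time: 12.52
tool_pos: [0.6008, 0.0368, 0.1523]
tcp_rot: [0.161, -3.135, 0.0]
wrist_force: [-0.1, -0.7, -2.2]
width: 0.105
grip_force: 43.4
```

Emit:
{"op": "drive_tool", "data": {
  "rows": [
    [0, 0, 0, 0, 0, 0, 0],
    [0, 0, 0, 0, 0, 0, 0],
    [0, 0, 0, 0, 0, 0, 0]
  ]
}}

```text
time: 12.77
tool_pos: [0.6031, 0.038, 0.1566]
tcp_rot: [-0.164, 3.136, -0.0]
wrist_force: [1.0, 0.3, -0.6]
width: 0.107
grip_force: 43.4
```

```bash
python3 - <<'E'
from h import *
st();p=cam('wrist');save(p,'w5.png',(120,60,400,270),2.8)
import pickle;pickle.dump(p,open('w5.pkl','wb'))
E
```

```text
t 12.77 pos [0.6031 0.038  0.1566] x-az -174.01 zax [ 0.0016 -0.     -1.    ] w 0.107 gf 43.4 F [ 1.   0.3 -0.6]
```

View pics/w5.png

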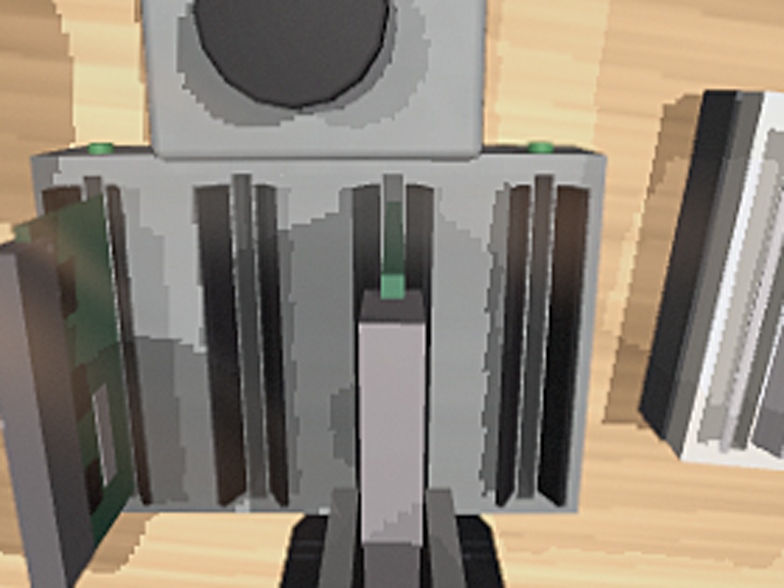

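Well centred over slot +23 (slot column 393, board column 392), so I'm lowering.

Emit:
{"op": "drive_tool", "data": {
  "rows": [
    [0, 0, 0, 0, 0, 0.01, 0],
    [0, 0, 0, 0, 0, 0.01, 0],
    [0, 0, 0, 0, 0, 0.01, 0],
    [0, 0, 0, 0, 0, 0.01, 0],
    [0, 0, 0, 0, 0, 0.01, 0],
    [0, 0, 0, 0, 0, 0.008, 0],
    [0, 0, 0, 0, 0, 0.006, 0],
    [0, 0, 0, 0, 0, 0.004, 0]
  ]
}}

```text
time: 13.48
tool_pos: [0.602, 0.0381, 0.0912]
tcp_rot: [0.164, -3.135, -0.001]
wrist_force: [-20.4, -1.0, 47.0]
width: 0.109
grip_force: 50.7
```

Emit:
{"op": "drive_tool", "data": {
  "rows": [
    [0, 0, 0, 0, 0, 0.001, 0],
    [0, 0, 0, 0, 0, 0, 0],
    [0, 0, 0, 0, 0, 0, 0]
  ]
}}

```text
time: 13.73
tool_pos: [0.602, 0.0381, 0.0913]
tcp_rot: [0.164, -3.136, -0.001]
wrist_force: [-14.8, 0.8, 28.7]
width: 0.105
grip_force: 48.1
```

Emit:
{"op": "drive_tool", "data": {
  "rows": [
    [0, 0, 0, 0, 0, 0, 0.4],
    [0, 0, 0, 0, 0, 0, 0.4],
    [0, 0, 0, 0, 0, 0, 0.4],
    [0, 0, 0, 0, 0, 0, 0.4],
    [0, 0, 0, 0, 0, -0.03, 0.4],
    [0, 0, 0, 0, 0, -0.04, 0.4],
    [0, 0, 0, 0, 0, -0.04, 0.4],
    [0, 0, 0, 0, 0, -0.03, 0.4]
  ]
}}

```text
time: 14.4
tool_pos: [0.603, 0.0378, 0.2287]
tcp_rot: [-0.164, 3.136, -0.0]
wrist_force: [0.6, 1.0, 1.1]
width: 0.398
grip_force: 0.0
```

```bash
python3 - <<'E'
from h import *
st();p=cam('wrist');save(p,'w6.png',(100,60,400,280),2.6)
import pickle;pickle.dump(p,open('w6.pkl','wb'))
E
```

```text
t 14.4 pos [0.603  0.0378 0.2287] x-az -174.03 zax [ 0.0016  0.     -1.    ] w 0.398 gf 0.0 F [0.6 1.  1.1]
```

View pics/w6.png

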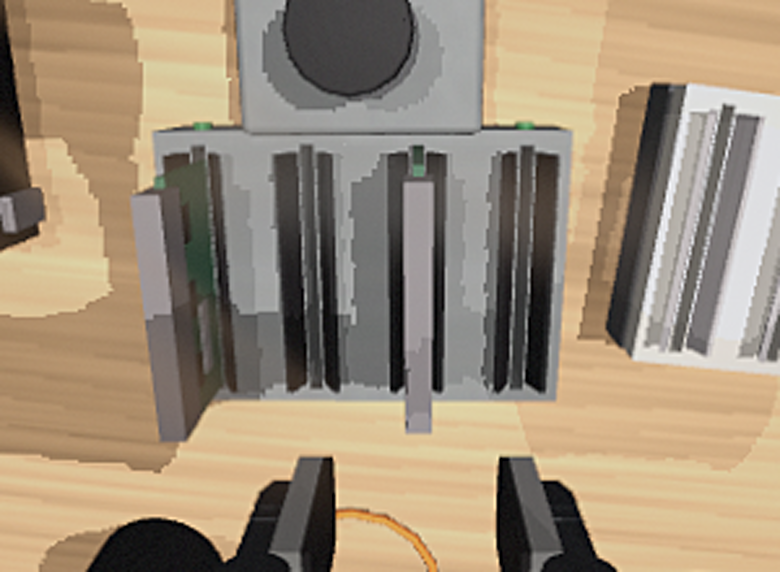

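```bash
python3 - <<'E'
from h import *
import pickle;p=pickle.load(open('w6.pkl','rb'))
g=p['color'].astype(float).mean(2)
# column profiles along each bar for end detection
for a,b in(((418,165),(418,195)),((418,415),(418,450)),((147,180),(147,210)),((172,425),(172,455))):
    n=31;u=100+np.linspace(a[0],b[0],n)/2.6;v=60+np.linspace(a[1],b[1],n)/2.6
    print(np.round(cv2.remap(g.astype(np.float32),u.astype(np.float32)[None],v.astype(np.float32)[None],1)[0]).astype(int).tolist())
for lab,A in(('b2',[(418,180),(418,433)]),('b1',[(147,193),(172,440)])):
    for z in(.112,.116,.12,.124):
        X=ray(p,[(100+x/2.6,60+y/2.6) for x,y in A],z);print(lab,z,np.linalg.norm(X[1]-X[0]).round(4),X.mean(0).round(4))
E
```

```text
[109, 119, 122, 121, 120, 120, 121, 121, 122, 122, 111, 97, 87, 89, 92, 105, 128, 149, 154, 160, 162, 161, 160, 160, 159, 159, 159, 159, 158, 158, 157]
[154, 154, 153, 153, 153, 153, 152, 152, 152, 152, 151, 150, 149, 156, 163, 173, 184, 190, 191, 191, 190, 190, 190, 190, 191, 193, 195, 196, 197, 197, 197]
[192, 193, 193, 191, 188, 178, 159, 137, 115, 92, 74, 80, 85, 100, 125, 147, 152, 157, 159, 158, 157, 156, 155, 155, 155, 155, 155, 155, 155, 155, 155]
[110, 109, 109, 110, 110, 110, 110, 109, 109, 108, 108, 107, 107, 109, 110, 114, 122, 128, 129, 130, 131, 132, 133, 136, 140, 143, 144, 144, 143, 140, 137]
b2 0.112 0.0938 [0.6001 0.0381 0.112 ]
b2 0.116 0.0923 [0.5989 0.0379 0.116 ]
b2 0.12 0.0909 [0.5977 0.0378 0.12  ]
b2 0.124 0.0894 [0.5965 0.0376 0.124 ]
b1 0.112 0.0931 [ 0.6135 -0.0539  0.112 ]
b1 0.116 0.0917 [ 0.6121 -0.0527  0.116 ]
b1 0.12 0.0902 [ 0.6107 -0.0514  0.12  ]
b1 0.124 0.0888 [ 0.6093 -0.0501  0.124 ]
```

Both boards are seated (bar length fits z≈0.116). Now the third board.

Emit:
{"op": "drive_tool", "data": {
  "rows": [
    [0, 0, 6, 0, 0, 0, 0.5],
    [0, 0, 0, 0.005, 0.036, 0, 0.5],
    [0, 0, 0, 0.005, 0.037, 0, 0.5],
    [0, 0, 0, 0.005, 0.037, 0, 0.5],
    [0, 0, 0, 0.005, 0.037, 0, 0.5],
    [0, 0, 0, 0.005, 0.037, 0, 0.5],
    [0, 0, 0, 0.005, 0.037, 0, 0.5],
    [0, 0, 0, 0.004, 0.036, 0, 0.5]
  ]
}}

```text
time: 15.12
tool_pos: [0.5676, 0.2966, 0.2251]
tcp_rot: [-0.001, -3.14, 0.001]
wrist_force: [1.1, -0.0, 0.7]
width: 0.498
grip_force: 0.0
```

Emit:
{"op": "drive_tool", "data": {
  "rows": [
    [0, 0, 0, 0, 0, 0, 0.5],
    [0, 0, 0, 0, 0, 0.03, 0.5],
    [0, 0, 0, 0, 0, 0.035, 0.5],
    [0, 0, 0, 0, 0, 0.03, 0.5],
    [0, 0, 0, 0, 0, 0.03, 0.5],
    [0, 0, 0, 0, 0, 0.014, 0.5],
    [0, 0, 0, 0, 0, 0, 0.5],
    [0, 0, 0, 0, 0, 0, 0]
  ]
}}

```text
time: 15.78
tool_pos: [0.568, 0.2944, 0.0864]
tcp_rot: [-0.001, -3.14, 0.002]
wrist_force: [0.8, -0.5, 1.2]
width: 0.374
grip_force: 0.0
```

Emit:
{"op": "drive_tool", "data": {
  "rows": [
    [0, 0, 0, 0, 0, 0, 0],
    [0, 0, 0, 0, 0, 0, 0],
    [0, 0, 0, 0, 0, 0, 0],
    [0, 0, 0, 0, 0, 0, 0],
    [0, 0, 0, 0, 0, 0, 0]
  ]
}}

```text
time: 16.2
tool_pos: [0.5704, 0.2959, 0.09]
tcp_rot: [0.001, 3.137, 0.004]
wrist_force: [1.1, 1.8, 6.3]
width: 0.112
grip_force: 43.7
```

Emit:
{"op": "drive_tool", "data": {
  "rows": [
    [0, 0, 0, 0, 0, -0.01, 0],
    [0, 0, 0, 0, 0, -0.02, 0],
    [0, 0, 0, 0, 0, -0.025, 0],
    [0, 0, 0, 0, 0, -0.03, 0],
    [0, 0, 0, 0, 0, -0.03, 0],
    [0, 0, 0, 0, 0, -0.03, 0],
    [0, 0, 0, 0, 0, -0.015, 0],
    [0, 0, -6, 0, 0, 0, 0]
  ]
}}

```text
time: 16.87
tool_pos: [0.5703, 0.2956, 0.2536]
tcp_rot: [-0.165, 3.13, 0.004]
wrist_force: [0.8, -0.8, -0.9]
width: 0.108
grip_force: 42.7
```

Emit:
{"op": "drive_tool", "data": {
  "rows": [
    [0, 0, 0, -0.0007, -0.03, 0, 0],
    [0, 0, 0, -0.0007, -0.0305, 0, 0],
    [0, 0, 0, -0.0007, -0.0305, 0, 0],
    [0, 0, 0, -0.0007, -0.0305, 0, 0],
    [0, 0, 0, -0.0007, -0.0305, 0, 0],
    [0, 0, 0, -0.0007, -0.0305, 0, 0],
    [0, 0, 0, -0.0006, -0.0306, 0, 0],
    [0, 0, 0, 0, 0, 0.03, 0]
  ]
}}

```text
time: 17.53
tool_pos: [0.5996, 0.0784, 0.2242]
tcp_rot: [-0.158, 3.126, -0.005]
wrist_force: [1.5, 0.9, -0.8]
width: 0.11
grip_force: 42.7
```

Emit:
{"op": "drive_tool", "data": {
  "rows": [
    [0, 0, 0, 0, 0, 0.03, 0],
    [0, 0, 0, 0, 0, 0.025, 0],
    [0, 0, 0, 0, 0, 0, 0],
    [0, 0, 0, 0, 0, 0, 0],
    [0, 0, 0, 0, 0, 0, 0]
  ]
}}

```text
time: 17.95
tool_pos: [0.5959, 0.0836, 0.1637]
tcp_rot: [-0.164, 3.136, -0.0]
wrist_force: [-0.8, 0.2, -0.7]
width: 0.103
grip_force: 42.7
```

```bash
python3 - <<'E'
from h import *
st();p=cam('wrist');save(p,'w7.png',(120,60,400,270),2.8)
E
```

```text
t 17.95 pos [0.5959 0.0836 0.1637] x-az -174.01 zax [ 0.0011 -0.     -1.    ] w 0.103 gf 42.7 F [-0.8  0.2 -0.7]
```

View pics/w7.png

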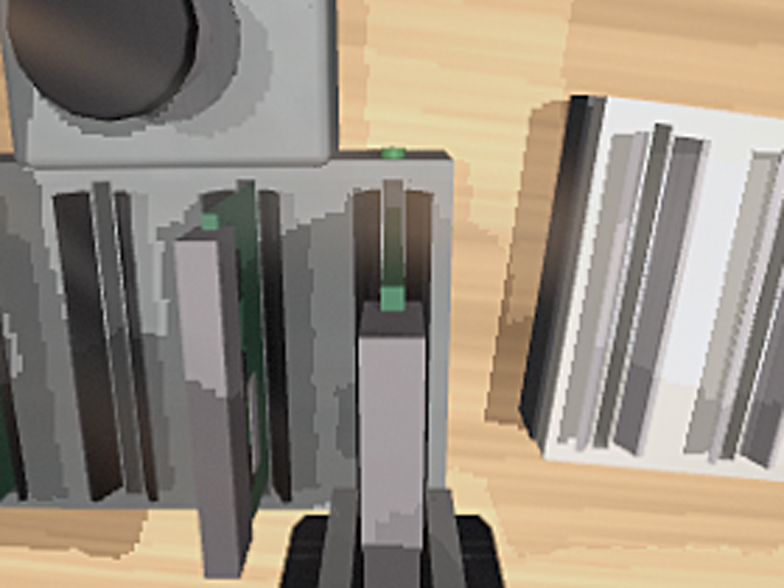

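Centred over slot +69 (column 392). I'm lowering, releasing and rising, then looking from both fixed cameras.

Emit:
{"op": "drive_tool", "data": {
  "rows": [
    [0, 0, 0, 0, 0, 0.012, 0],
    [0, 0, 0, 0, 0, 0.012, 0],
    [0, 0, 0, 0, 0, 0.012, 0],
    [0, 0, 0, 0, 0, 0.012, 0],
    [0, 0, 0, 0, 0, 0.01, 0],
    [0, 0, 0, 0, 0, 0.008, 0],
    [0, 0, 0, 0, 0, 0.0055, 0],
    [0, 0, 0, 0, 0, 0, 0]
  ]
}}

```text
time: 18.67
tool_pos: [0.5953, 0.0834, 0.0906]
tcp_rot: [0.164, -3.137, 0.0]
wrist_force: [0.7, -0.6, -0.6]
width: 0.107
grip_force: 42.8
```

Emit:
{"op": "drive_tool", "data": {
  "rows": [
    [0, 0, 0, 0, 0, 0.001, 0],
    [0, 0, 0, 0, 0, 0, 0]
  ]
}}

```text
time: 18.83
tool_pos: [0.5957, 0.0835, 0.0901]
tcp_rot: [-0.164, 3.137, -0.0]
wrist_force: [-1.1, -0.9, 1.6]
width: 0.108
grip_force: 43.1
```

Emit:
{"op": "drive_tool", "data": {
  "rows": [
    [0, 0, 0, 0, 0, 0, 0.4],
    [0, 0, 0, 0, 0, 0, 0.4],
    [0, 0, 0, 0, 0, 0, 0.4],
    [0, 0, 0, 0, 0, 0, 0.4],
    [0, 0, 0, 0, 0, -0.03, 0.4],
    [0, 0, 0, 0, 0, -0.04, 0.4],
    [0, 0, 0, 0, 0, -0.04, 0.4],
    [0, 0, 0, 0, 0, -0.03, 0.4]
  ]
}}

```text
time: 19.5
tool_pos: [0.5962, 0.0835, 0.2331]
tcp_rot: [-0.164, 3.134, 0.0]
wrist_force: [1.6, 0.1, 0.3]
width: 0.398
grip_force: 0.0
```

```bash
python3 - <<'E'
from h import *
st();p=cam('side');import pickle
c=p['color'][100:340,180:400]
w=cam('wrist');pickle.dump(w,open('w8.pkl','wb'))
a=cv2.resize(c,(440,480),interpolation=cv2.INTER_CUBIC);b=cv2.resize(w['color'][50:310,130:320],(350,480))
cv2.imwrite('pics/w8.png',np.hstack([a,b])[...,::-1])
E
```

```text
t 19.5 pos [0.5962 0.0835 0.2331] x-az -174.02 zax [ 2.9e-03  3.0e-04 -1.0e+00] w 0.398 gf 0.0 F [1.6 0.1 0.3]
```

View pics/w8.png

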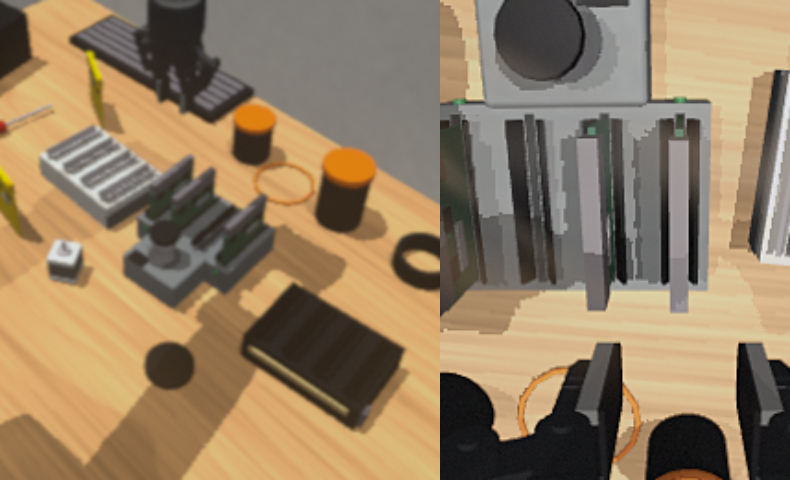

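All three boards are level in the dock and the rack is empty. The plunger cap is at about (540,35) in the right half. I'm moving over it with the gripper shut.

Emit:
{"op": "drive_tool", "data": {
  "rows": [
    [0, 0, 0, 0.0242, -0.0172, 0, 0],
    [0, 0, 0, 0.0242, -0.0172, 0, 0],
    [0, 0, 0, 0.0242, -0.0172, 0, 0],
    [0, 0, 0, 0.0243, -0.0172, 0, 0],
    [0, 0, 0, 0, 0, 0, 0],
    [0, 0, 0, 0, 0, 0.04, 0],
    [0, 0, 0, 0, 0, 0.04, 0],
    [0, 0, 0, 0, 0, 0.035, 0]
  ]
}}

```text
time: 20.27
tool_pos: [0.5062, 0.0049, 0.1134]
tcp_rot: [-0.163, 3.136, 0.0]
wrist_force: [0.6, -0.3, -0.3]
width: -0.001
grip_force: 0.0
```

Emit:
{"op": "drive_tool", "data": {
  "rows": [
    [0, 0, 0, 0, 0, 0, 0],
    [0, 0, 0, 0, 0, 0, 0],
    [0, 0, 0, 0, 0, 0, 0]
  ]
}}

```text
time: 20.52
tool_pos: [0.5074, 0.0051, 0.1162]
tcp_rot: [-0.164, 3.136, -0.0]
wrist_force: [0.2, -0.1, 0.7]
width: -0.002
grip_force: 0.0
```

Pressing: 0.116 to about 0.089, then checking.

Emit:
{"op": "drive_tool", "data": {
  "rows": [
    [0, 0, 0, 0, 0, 0.006, 0],
    [0, 0, 0, 0, 0, 0.006, 0],
    [0, 0, 0, 0, 0, 0.006, 0],
    [0, 0, 0, 0, 0, 0, 0]
  ]
}}

```text
time: 20.85
tool_pos: [0.5071, 0.0049, 0.0971]
tcp_rot: [-0.164, 3.135, -0.0]
wrist_force: [0.9, -0.6, 2.2]
width: -0.004
grip_force: 1.1
```

Emit:
{"op": "drive_tool", "data": {
  "rows": [
    [0, 0, 0, 0, 0, 0.004, 0],
    [0, 0, 0, 0, 0, 0.004, 0],
    [0, 0, 0, 0, 0, 0, 0],
    [0, 0, 0, 0, 0, 0, 0]
  ]
}}

```text
time: 21.18
tool_pos: [0.5073, 0.0049, 0.0902]
tcp_rot: [-0.164, 3.135, -0.0]
wrist_force: [-1.3, 0.8, 10.1]
width: -0.0
grip_force: 4.9
```

Emit:
{"op": "drive_tool", "data": {
  "rows": [
    [0, 0, 0, 0, 0, 0.002, 0],
    [0, 0, 0, 0, 0, 0, 0],
    [0, 0, 0, 0, 0, 0, 0]
  ]
}}

```text
time: 21.43
tool_pos: [0.5074, 0.0049, 0.0886]
tcp_rot: [-0.164, 3.135, -0.0]
wrist_force: [-1.4, -0.2, 12.2]
width: 0.002
grip_force: 5.7
```

Emit:
{"op": "drive_tool", "data": {
  "rows": [
    [0, 0, 0, 0, 0, 0.002, 0],
    [0, 0, 0, 0, 0, 0, 0],
    [0, 0, 0, 0, 0, 0, 0]
  ]
}}

```text
time: 21.68
tool_pos: [0.5075, 0.0049, 0.087]
tcp_rot: [-0.164, 3.135, -0.0]
wrist_force: [-2.9, 0.9, 13.3]
width: -0.002
grip_force: 6.5
```

Emit:
{"op": "drive_tool", "data": {
  "rows": [
    [0, 0, 0, 0, 0, 0.0005, 0],
    [0, 0, 0, 0, 0, 0, 0],
    [0, 0, 0, 0, 0, 0, 0],
    [0, 0, 0, 0, 0, 0, 0],
    [0, 0, 0, 0, 0, 0, 0],
    [0, 0, 0, 0, 0, 0, 0],
    [0, 0, 0, 0, 0, 0, 0],
    [0, 0, 0, 0, 0, 0, 0]
  ]
}}

```text
time: 22.35
tool_pos: [0.5075, 0.0049, 0.0868]
tcp_rot: [-0.164, 3.135, -0.0]
wrist_force: [-4.4, 0.3, 15.9]
width: 0.005
grip_force: 7.6
```

Emit:
{"op": "drive_tool", "data": {
  "rows": [
    [0, 0, 0, 0, 0, 0, 0],
    [0, 0, 0, 0, 0, 0, 0],
    [0, 0, 0, 0, 0, 0, 0],
    [0, 0, 0, 0, 0, 0, 0]
  ]
}}

```text
time: 22.68
tool_pos: [0.5075, 0.0049, 0.0868]
tcp_rot: [-0.164, 3.135, -0.0]
wrist_force: [-3.5, -0.7, 14.7]
width: 0.003
grip_force: 7.6
```

Second stop reached and held. Letting it up, then off to the board at dock slot -69.

Emit:
{"op": "drive_tool", "data": {
  "rows": [
    [0, 0, 0, 0, 0, -0.008, 0],
    [0, 0, 0, 0, 0, -0.01, 0],
    [0, 0, 0, 0, 0, -0.03, 0],
    [0, 0, 0, 0, 0, -0.03, 0.4],
    [0, 0, 0, 0, 0, -0.035, 0.4],
    [0, 0, 0, 0, 0, -0.035, 0.4],
    [0, 0, 0, 0, 0, 0, 0.4],
    [0, 0, 0, 0, 0, 0, 0.4]
  ]
}}

```text
time: 23.35
tool_pos: [0.5076, 0.0049, 0.235]
tcp_rot: [-0.164, 3.132, -0.001]
wrist_force: [0.6, -0.8, -0.8]
width: 0.4
grip_force: 0.0
```

Emit:
{"op": "drive_tool", "data": {
  "rows": [
    [0, 0, 0, -0.0245, -0.0171, 0, 0.4],
    [0, 0, 0, -0.0245, -0.0171, 0, 0.4],
    [0, 0, 0, -0.0245, -0.0172, 0, 0.4],
    [0, 0, 0, -0.0245, -0.0172, 0, 0.4],
    [0, 0, 0, 0, 0, 0, 0.4],
    [0, 0, 0, 0, 0, 0, 0.4]
  ]
}}

```text
time: 23.85
tool_pos: [0.6099, -0.0536, 0.2291]
tcp_rot: [0.161, -3.132, -0.002]
wrist_force: [-0.3, 1.5, -0.4]
width: 0.398
grip_force: 0.0
```

```bash
python3 - <<'E'
from h import *
st();w=cam('wrist');T=cam('top')
a=w['color'][0:300,0:400];cv2.imwrite('pics/w9.png',cv2.resize(a[...,::-1],None,fx=2,fy=2))
import pickle;pickle.dump((w,T),open('w9.pkl','wb'))
for p,n in((w,'w'),(T,'t')):
    m=masks_of(p,'caddy')
    if m: 
        print(n,m[0]['score'],m[0]['bbox'],fitbox([(p,m[0]['mask'].astype(float))],[.558,-.243,.13],(.122,.176)))
E
```

```text
t 23.85 pos [ 0.6099 -0.0536  0.2291] x-az -174.1 zax [-5.4e-03  8.0e-04 -1.0e+00] w 0.398 gf 0.0 F [-0.3  1.5 -0.4]
w 0.82 [7.5, 42.8, 187.4, 163.6] (array([ 0.56095771, -0.24262969,  0.12551265]), np.float64(0.04935146910315358))
t 0.9 [352.5, 152.9, 435.0, 218.5] (array([ 0.5596277 , -0.24368454,  0.1144394 ]), np.float64(0.24395556989032874))
```

View pics/w9.png

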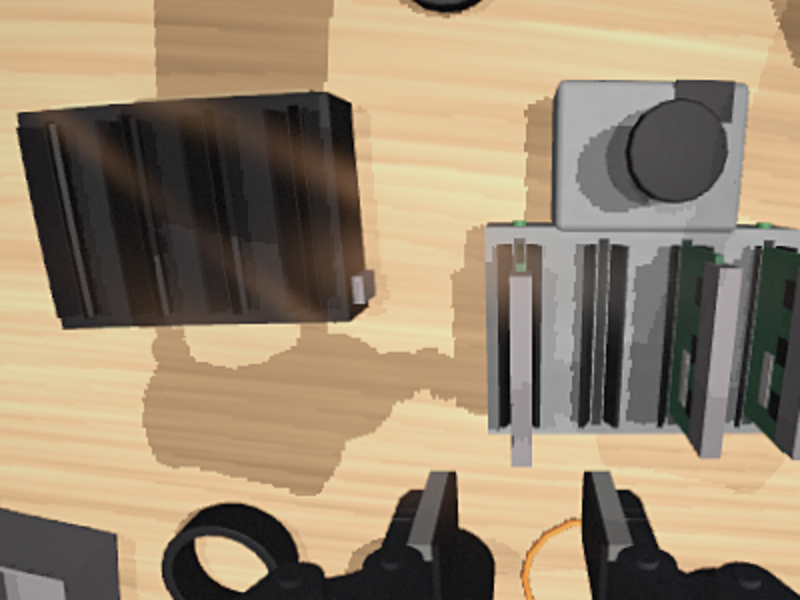

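The plunger cap is up again at (678,150), and the caddy is still at (0.560,-0.243). I'm grasping the board at slot -69 and carrying it to caddy slot -69.

Emit:
{"op": "drive_tool", "data": {
  "rows": [
    [0, 0, 0, 0, 0, 0.03, 0.4],
    [0, 0, 0, 0, 0, 0.035, 0.4],
    [0, 0, 0, 0, 0, 0.035, 0.4],
    [0, 0, 0, 0, 0, 0.03, 0.4],
    [0, 0, 0, 0, 0, 0.015, 0.4],
    [0, 0, 0, 0, 0, 0, 0.4],
    [0, 0, 0, 0, 0, 0, 0.4],
    [0, 0, 0, 0, 0, 0, 0]
  ]
}}

```text
time: 24.72
tool_pos: [0.6117, -0.0529, 0.0891]
tcp_rot: [-0.164, 3.135, -0.001]
wrist_force: [0.7, -0.1, -0.3]
width: 0.274
grip_force: 0.0
```

Emit:
{"op": "drive_tool", "data": {
  "rows": [
    [0, 0, 0, 0, 0, 0, 0],
    [0, 0, 0, 0, 0, 0, 0],
    [0, 0, 0, 0, 0, 0, 0],
    [0, 0, 0, 0, 0, 0, 0],
    [0, 0, 0, 0, 0, 0, 0]
  ]
}}

```text
time: 25.13
tool_pos: [0.6126, -0.0533, 0.09]
tcp_rot: [-0.163, 3.133, -0.001]
wrist_force: [-0.5, 0.8, 6.9]
width: 0.11
grip_force: 42.2
```

Emit:
{"op": "drive_tool", "data": {
  "rows": [
    [0, 0, 0, 0, 0, -0.01, 0],
    [0, 0, 0, 0, 0, -0.02, 0],
    [0, 0, 0, 0, 0, -0.025, 0],
    [0, 0, 0, 0, 0, -0.03, 0],
    [0, 0, 0, 0, 0, -0.03, 0],
    [0, 0, 0, 0, 0, -0.03, 0],
    [0, 0, 0, 0, 0, -0.01, 0],
    [0, 0, -1.5, 0, 0, 0, 0]
  ]
}}

```text
time: 25.8
tool_pos: [0.6131, -0.0534, 0.2473]
tcp_rot: [-0.205, 3.127, -0.002]
wrist_force: [0.3, 0.2, -2.4]
width: 0.112
grip_force: 41.0
```

Emit:
{"op": "drive_tool", "data": {
  "rows": [
    [0, 0, 0, 0.0095, -0.031, 0, 0],
    [0, 0, 0, 0.0095, -0.031, 0, 0],
    [0, 0, 0, 0.0095, -0.031, 0, 0],
    [0, 0, 0, 0.0095, -0.031, 0, 0],
    [0, 0, 0, 0.0095, -0.031, 0, 0],
    [0, 0, 0, 0.0095, -0.031, 0, 0],
    [0, 0, 0, 0.0095, -0.032, 0, 0],
    [0, 0, 0, 0.0095, -0.032, 0, 0]
  ]
}}

```text
time: 26.47
tool_pos: [0.5668, -0.312, 0.2411]
tcp_rot: [0.205, -3.134, -0.002]
wrist_force: [0.5, -0.2, -1.6]
width: 0.111
grip_force: 40.9
```

Emit:
{"op": "drive_tool", "data": {
  "rows": [
    [0, 0, 0, 0, 0, 0.03, 0],
    [0, 0, 0, 0, 0, 0.03, 0],
    [0, 0, 0, 0, 0, 0.02, 0],
    [0, 0, 0, 0, 0, 0, 0],
    [0, 0, 0, 0, 0, 0, 0]
  ]
}}

```text
time: 26.88
tool_pos: [0.5662, -0.31, 0.1598]
tcp_rot: [0.204, -3.131, -0.005]
wrist_force: [-0.3, 0.9, -1.0]
width: 0.111
grip_force: 40.9
```

```bash
python3 - <<'E'
from h import *
st();w=cam('wrist');im=cv2.convertScaleAbs(w['color'],alpha=1.8,beta=15)[60:270,120:400]
cv2.imwrite('pics/w10.png',cv2.resize(im[...,::-1],None,fx=2.8,fy=2.8,interpolation=2))
import pickle;pickle.dump(w,open('w10.pkl','wb'))
E
```

```text
t 26.88 pos [ 0.5662 -0.31    0.1598] x-az -172.54 zax [-0.0045  0.0027 -1.    ] w 0.111 gf 40.9 F [-0.3  0.9 -1. ]
```

View pics/w10.png

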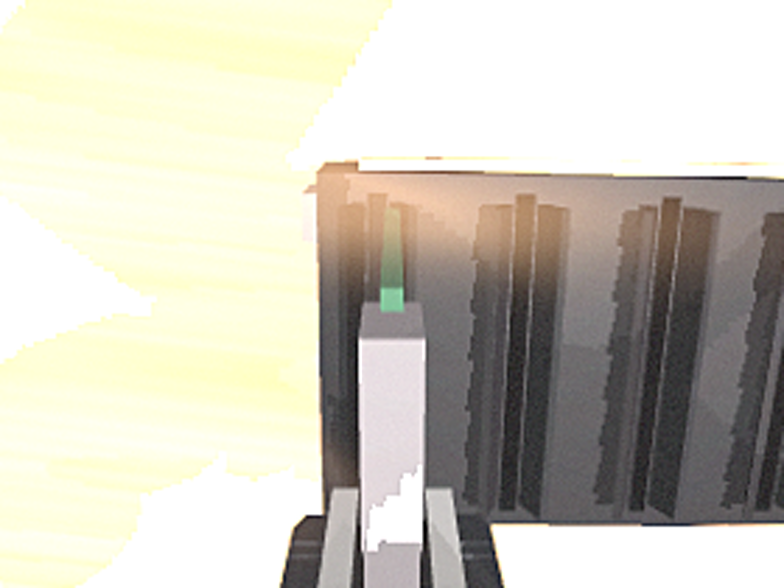

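The caddy slot's centre is at column 378 while the board is at 392, and the slot starts about 3 mm further out. I'm correcting by -4 mm in y, +3 mm in x and about 0.8° in yaw, then lowering.

Emit:
{"op": "drive_tool", "data": {
  "rows": [
    [0, 0, 0.8, -0.003, -0.004, 0, 0],
    [0, 0, 0, 0, 0, 0, 0],
    [0, 0, 0, 0, 0, 0.01, 0],
    [0, 0, 0, 0, 0, 0.01, 0],
    [0, 0, 0, 0, 0, 0.01, 0],
    [0, 0, 0, 0, 0, 0.01, 0],
    [0, 0, 0, 0, 0, 0, 0],
    [0, 0, 0, 0, 0, 0, 0]
  ]
}}

```text
time: 27.6
tool_pos: [0.5703, -0.3139, 0.1204]
tcp_rot: [0.183, -3.134, -0.003]
wrist_force: [-0.2, 0.8, -1.5]
width: 0.106
grip_force: 40.9
```

Emit:
{"op": "drive_tool", "data": {
  "rows": [
    [0, 0, 0, 0, 0, 0.008, 0],
    [0, 0, 0, 0, 0, 0.008, 0],
    [0, 0, 0, 0, 0, 0.006, 0],
    [0, 0, 0, 0, 0, 0.004, 0],
    [0, 0, 0, 0, 0, 0, 0],
    [0, 0, 0, 0, 0, 0, 0]
  ]
}}

```text
time: 28.1
tool_pos: [0.5711, -0.3143, 0.0957]
tcp_rot: [0.183, -3.135, -0.001]
wrist_force: [0.4, 0.1, -1.9]
width: 0.106
grip_force: 40.9
```

Emit:
{"op": "drive_tool", "data": {
  "rows": [
    [0, 0, 0, 0, 0, 0.004, 0],
    [0, 0, 0, 0, 0, 0.002, 0],
    [0, 0, 0, 0, 0, 0, 0],
    [0, 0, 0, 0, 0, 0, 0]
  ]
}}

```text
time: 28.43
tool_pos: [0.5715, -0.3145, 0.0904]
tcp_rot: [-0.183, 3.136, -0.0]
wrist_force: [0.1, 0.5, -0.5]
width: 0.106
grip_force: 40.9
```

Emit:
{"op": "drive_tool", "data": {
  "rows": [
    [0, 0, 0, 0, 0, 0, 0.4],
    [0, 0, 0, 0, 0, 0, 0.4],
    [0, 0, 0, 0, 0, 0, 0.4],
    [0, 0, 0, 0, 0, 0, 0.4],
    [0, 0, 0, 0, 0, -0.03, 0.4],
    [0, 0, 0, 0, 0, -0.04, 0.4],
    [0, 0, 0, 0, 0, -0.04, 0.4],
    [0, 0, 0, 0, 0, -0.03, 0.4]
  ]
}}

```text
time: 29.1
tool_pos: [0.5722, -0.3149, 0.234]
tcp_rot: [-0.183, 3.134, -0.003]
wrist_force: [0.6, -0.9, 1.1]
width: 0.399
grip_force: 0.0
```

```bash
python3 - <<'E'
from h import *
st();w=cam('wrist');im=cv2.convertScaleAbs(w['color'],alpha=1.5,beta=15)[50:260,160:440]
cv2.imwrite('pics/w11.png',cv2.resize(im[...,::-1],None,fx=2.8,fy=2.8,interpolation=2))
import pickle;pickle.dump(w,open('w11.pkl','wb'))
m=masks_of(w,'caddy');print(fitbox([(w,m[0]['mask'].astype(float))],[.562,-.246,.12],(.122,.176)))
E
```

```text
t 29.1 pos [ 0.5722 -0.3149  0.234 ] x-az -173.32 zax [ 0.0028 -0.0017 -1.    ] w 0.399 gf 0.0 F [ 0.6 -0.9  1.1]
(array([ 0.55903918, -0.25183879,  0.10883653]), np.float64(0.10841777379717599))
```

View pics/w11.png

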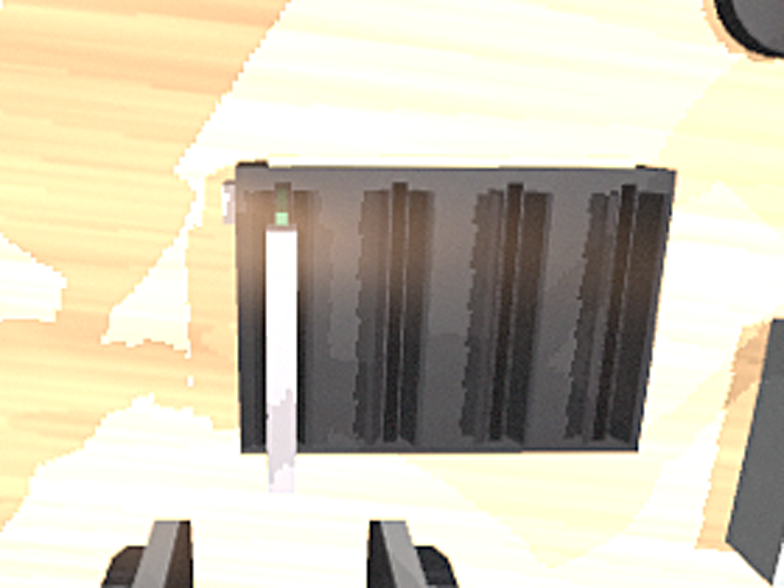

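Board one stands in the leftmost caddy slot (bar (282,228)–(282,490)); the other slots have floor lines near columns 396, 506 and 614. I've now used all my picture views, so from here I work from numbers.

```bash
python3 - <<'E'
from h import *
import pickle;w=pickle.load(open('w11.pkl','rb'))
f=lambda l,z:ray(w,[(160+a/2.8,50+b/2.8) for a,b in l],z)[:,:2]
print('bar',f([(282,228),(282,490)],.116).round(4).tolist())
for l in([(283,183),(282,442)],[(401,183),(391,442)],[(515,184),(497,440)],[(629,185),(599,440)]):
    X=f(l,.006);print(X.round(4).tolist(),X.mean(0).round(4),'yaw',np.arctan2(*(X[1]-X[0])[::-1]).round(3))
X=f([(238,166),(674,172),(637,450),(243,452)],.058);print('corners',X.round(4).tolist(),X.mean(0))
E
```

```text
bar [[0.5249, -0.3203], [0.6149, -0.3095]]
[[0.5193, -0.3204], [0.6415, -0.3061]] [ 0.5804 -0.3133] yaw 0.117
[[0.513, -0.2688], [0.6351, -0.2534]] [ 0.5741 -0.2611] yaw 0.125
[[0.507, -0.2184], [0.628, -0.2019]] [ 0.5675 -0.2102] yaw 0.135
[[0.5006, -0.1672], [0.622, -0.1515]] [ 0.5613 -0.1594] yaw 0.129
corners [[0.5112, -0.3386], [0.4922, -0.173], [0.6063, -0.1583], [0.6269, -0.3245]] [ 0.55912723 -0.24857819]
```

Emit:
{"op": "drive_tool", "data": {
  "rows": [
    [0, 0, 0.7, 0, 0, 0, 0.4],
    [0, 0, 0, -0.0067, 0.0348, 0, 0.4],
    [0, 0, 0, -0.0067, 0.0348, 0, 0.4],
    [0, 0, 0, -0.0067, 0.0348, 0, 0.4],
    [0, 0, 0, -0.0067, 0.0348, 0, 0.4],
    [0, 0, 0, -0.0067, 0.0348, 0, 0.4],
    [0, 0, 0, -0.0067, 0.0348, 0, 0.4],
    [0, 0, 0, -0.0067, 0.0348, 0, 0.4]
  ]
}}

```text
time: 29.87
tool_pos: [0.5912, -0.0655, 0.2278]
tcp_rot: [0.162, -3.133, -0.001]
wrist_force: [0.3, -0.5, 0.9]
width: 0.397
grip_force: 0.0
```

Emit:
{"op": "drive_tool", "data": {
  "rows": [
    [0, 0, 0, -0.0067, 0.0348, 0, 0.4],
    [0, 0, 0, -0.0067, 0.0348, 0, 0.4],
    [0, 0, 0, -0.0067, 0.0348, 0, 0.4],
    [0, 0, 0, 0, 0, 0, 0.4],
    [0, 0, 0, 0, 0, 0, 0.4],
    [0, 0, 0, 0, 0, 0, 0.4]
  ]
}}

```text
time: 30.37
tool_pos: [0.6008, 0.0385, 0.2284]
tcp_rot: [0.165, -3.134, 0.001]
wrist_force: [-1.0, -0.5, 0.1]
width: 0.401
grip_force: 0.0
```

```bash
python3 - <<'E'
from h import *
st();w=cam('wrist')
for m in masks_of(w,'board0')[:6]:
    v,u=np.nonzero(m['mask']);c=cv2.boxPoints(cv2.minAreaRect(np.c_[u,v].astype(np.float32)));X=ray(w,c,.116)
    print(round(m['score'],2),m['bbox'],X[:,:2].mean(0).round(4),(X[:,:2].max(0)-X[:,:2].min(0)).round(3))
E
```

```text
t 30.37 pos [0.6008 0.0385 0.2284] x-az -173.99 zax [-3.1e-03 -7.0e-04 -1.0e+00] w 0.401 gf 0.0 F [-1.  -0.5  0.1]
0.93 [435.1, 1.4, 510.7, 37.3] [0.439  0.1964] [0.039 0.075]
0.84 [255.8, 120.1, 265.5, 232.9] [0.5936 0.0371] [0.103 0.021]
0.79 [464.2, 227.5, 511.0, 265.3] [0.6395 0.2818] [0.041 0.073]
0.75 [293.0, 120.5, 317.5, 231.6] [0.5896 0.0795] [0.104 0.03 ]
```

Emit:
{"op": "drive_tool", "data": {
  "rows": [
    [0, 0, 0, 0, 0, 0.03, 0.4],
    [0, 0, 0, 0, 0, 0.035, 0.4],
    [0, 0, 0, 0, 0, 0.035, 0.4],
    [0, 0, 0, 0, 0, 0.028, 0.4],
    [0, 0, 0, 0, 0, 0.015, 0.4],
    [0, 0, 0, 0, 0, 0, 0.4],
    [0, 0, 0, 0, 0, 0, 0.4],
    [0, 0, 0, 0, 0, 0, 0]
  ]
}}

```text
time: 31.13
tool_pos: [0.603, 0.0377, 0.0887]
tcp_rot: [-0.161, 3.135, -0.0]
wrist_force: [-0.2, -0.0, -0.5]
width: 0.273
grip_force: 0.0
```

Emit:
{"op": "drive_tool", "data": {
  "rows": [
    [0, 0, 0, 0, 0, 0, 0],
    [0, 0, 0, 0, 0, 0, 0],
    [0, 0, 0, 0, 0, 0, 0],
    [0, 0, 0, 0, 0, 0, 0],
    [0, 0, 0, 0, 0, 0, 0]
  ]
}}

```text
time: 31.55
tool_pos: [0.6037, 0.0385, 0.0896]
tcp_rot: [-0.164, 3.133, -0.001]
wrist_force: [-0.4, -1.3, 5.8]
width: 0.106
grip_force: 42.4
```

Emit:
{"op": "drive_tool", "data": {
  "rows": [
    [0, 0, 0, 0, 0, -0.01, 0],
    [0, 0, 0, 0, 0, -0.02, 0],
    [0, 0, 0, 0, 0, -0.025, 0],
    [0, 0, 0, 0, 0, -0.03, 0],
    [0, 0, 0, 0, 0, -0.03, 0],
    [0, 0, 0, 0, 0, -0.03, 0],
    [0, 0, 0, 0, 0, -0.01, 0],
    [0, 0, -1.1, 0, 0, 0, 0]
  ]
}}

```text
time: 32.22
tool_pos: [0.6039, 0.0389, 0.2465]
tcp_rot: [-0.195, 3.128, -0.0]
wrist_force: [0.1, 0.2, -0.9]
width: 0.107
grip_force: 41.3
```

Emit:
{"op": "drive_tool", "data": {
  "rows": [
    [0, 0, 0, 0.009, -0.0317, 0, 0],
    [0, 0, 0, 0.009, -0.0317, 0, 0],
    [0, 0, 0, 0.009, -0.0317, 0, 0],
    [0, 0, 0, 0.009, -0.0317, 0, 0],
    [0, 0, 0, 0.009, -0.0317, 0, 0],
    [0, 0, 0, 0.009, -0.0317, 0, 0],
    [0, 0, 0, 0.009, -0.0317, 0, 0],
    [0, 0, 0, 0.0094, -0.0316, 0, 0]
  ]
}}

```text
time: 32.88
tool_pos: [0.5592, -0.2226, 0.2389]
tcp_rot: [0.195, -3.131, -0.004]
wrist_force: [0.1, -0.9, -1.0]
width: 0.109
grip_force: 41.2
```

Emit:
{"op": "drive_tool", "data": {
  "rows": [
    [0, 0, 0, 0, 0, 0.03, 0],
    [0, 0, 0, 0, 0, 0.03, 0],
    [0, 0, 0, 0, 0, 0.02, 0],
    [0, 0, 0, 0, 0, 0, 0],
    [0, 0, 0, 0, 0, 0, 0],
    [0, 0, 0, 0, 0, 0, 0]
  ]
}}

```text
time: 33.38
tool_pos: [0.5611, -0.2216, 0.162]
tcp_rot: [0.195, -3.135, -0.001]
wrist_force: [-0.7, -0.9, -0.4]
width: 0.106
grip_force: 41.2
```

```bash
cat >> h.py <<'E'
def profile(w,z,c,yaw,xs=(-.04,-.05),half=.10):
    """mean brightness along the caddy's y at height z, for a few x stations"""
    y=np.arange(-half,half,.002);g=cv2.cvtColor(w['color'],cv2.COLOR_RGB2GRAY).astype(np.float32);out=[]
    for x in xs:
        X=np.c_[c[0]+x*np.cos(yaw)-y*np.sin(yaw),c[1]+x*np.sin(yaw)+y*np.cos(yaw),np.full(len(y),z)]
        uv=proj(w,X).astype(np.float32);out.append(cv2.remap(g,uv[None,:,0],uv[None,:,1],1)[0])
    return y,np.mean(out,0)
E
python3 - <<'E'
from h import *
import pickle
st();w=cam('wrist');pickle.dump(w,open('w12.pkl','wb'))
T=cam('top')
for p in(w,T):
    m=masks_of(p,'caddy');print(m[0]['bbox'],fitbox([(p,m[0]['mask'].astype(float))],[.562,-.246,.12],(.122,.176)))
y,v=profile(w,.046,(.5623,-.2455),.124,(-.045,-.05,-.054))
print(list(zip((y*1000).round().astype(int).tolist(),v.round().astype(int).tolist())))
E
```

```text
t 33.38 pos [ 0.5611 -0.2216  0.162 ] x-az -172.89 zax [-7.e-04  4.e-04 -1.e+00] w 0.106 gf 41.2 F [-0.7 -0.9 -0.4]
[130.8, 107.6, 335.5, 240.0] (array([ 0.55885208, -0.24707504,  0.13560311]), np.float64(0.25338448919746226))
[351.3, 156.4, 429.7, 215.6] (array([ 0.55664346, -0.2287264 ,  0.08878352]), np.float64(0.49203092994361664))
[(-100, 180), (-98, 170), (-96, 166), (-94, 164), (-92, 165), (-90, 169), (-88, 79), (-86, 65), (-84, 64), (-82, 63), (-80, 62), (-78, 61), (-76, 61), (-74, 60), (-72, 58), (-70, 58), (-68, 61), (-66, 59), (-64, 59), (-62, 59), (-60, 59), (-58, 60), (-56, 61), (-54, 65), (-52, 67), (-50, 66), (-48, 67), (-46, 67), (-44, 68), (-42, 68), (-40, 69), (-38, 69), (-36, 66), (-34, 65), (-32, 65), (-30, 67), (-28, 69), (-26, 65), (-24, 65), (-22, 66), (-20, 76), (-18, 74), (-16, 76), (-14, 79), (-12, 83), (-10, 90), (-8, 95), (-6, 97), (-4, 98), (-2, 99), (0, 96), (2, 98), (4, 98), (6, 99), (8, 96), (10, 96), (12, 95), (14, 93), (16, 94), (18, 95), (20, 88), (22, 92), (24, 91), (26, 95), (28, 89), (30, 89), (32, 91), (34, 91), (36, 96), (38, 98), (40, 97), (42, 96), (44, 96), (46, 95), (48, 94), (50, 95), (52, 91), (54, 84), (56, 84), (58, 83), (60, 82), (62, 79), (64, 79), (66, 66), (68, 63), (70, 63), (72, 81), (74, 75), (76, 74), (78, 72), (80, 75), (82, 79), (84, 88), (86, 80), (88, 206), (90, 208), (92, 208), (94, 208), (96, 208), (98, 208)]
```

The caddy hasn't moved (edges at ±88 mm, slot dips where expected). Lowering.

Emit:
{"op": "drive_tool", "data": {
  "rows": [
    [0, 0, 0, 0, -0.0007, 0, 0],
    [0, 0, 0, 0, 0, 0.01, 0],
    [0, 0, 0, 0, 0, 0.01, 0],
    [0, 0, 0, 0, 0, 0.01, 0],
    [0, 0, 0, 0, 0, 0.01, 0],
    [0, 0, 0, 0, 0, 0, 0],
    [0, 0, 0, 0, 0, 0, 0]
  ]
}}

```text
time: 34.17
tool_pos: [0.5602, -0.2222, 0.1205]
tcp_rot: [0.193, -3.133, -0.002]
wrist_force: [-0.5, -0.2, -0.5]
width: 0.112
grip_force: 41.2
```

Emit:
{"op": "drive_tool", "data": {
  "rows": [
    [0, 0, 0, 0, 0, 0.008, 0],
    [0, 0, 0, 0, 0, 0.008, 0],
    [0, 0, 0, 0, 0, 0.007, 0],
    [0, 0, 0, 0, 0, 0.005, 0],
    [0, 0, 0, 0, 0, 0.003, 0],
    [0, 0, 0, 0, 0, 0, 0],
    [0, 0, 0, 0, 0, 0, 0]
  ]
}}

```text
time: 34.75
tool_pos: [0.5613, -0.2225, 0.0912]
tcp_rot: [0.194, -3.135, -0.0]
wrist_force: [0.2, 0.1, -0.3]
width: 0.107
grip_force: 41.2
```

Emit:
{"op": "drive_tool", "data": {
  "rows": [
    [0, 0, 0, 0, 0, 0.001, 0],
    [0, 0, 0, 0, 0, 0, 0.4],
    [0, 0, 0, 0, 0, 0, 0.4],
    [0, 0, 0, 0, 0, 0, 0.4],
    [0, 0, 0, 0, 0, 0, 0.4],
    [0, 0, 0, 0, 0, -0.03, 0.4],
    [0, 0, 0, 0, 0, -0.04, 0.4],
    [0, 0, 0, 0, 0, -0.04, 0.4]
  ]
}}

```text
time: 35.42
tool_pos: [0.56, -0.222, 0.1999]
tcp_rot: [0.194, -3.132, -0.003]
wrist_force: [0.6, -0.5, 0.0]
width: 0.402
grip_force: 0.0
```

Emit:
{"op": "drive_tool", "data": {
  "rows": [
    [0, 0, 0, 0, 0, -0.03, 0.4],
    [0, 0, 1.1, 0, 0, 0, 0.4],
    [0, 0, 0, -0.0074, 0.0334, 0, 0.4],
    [0, 0, 0, -0.0074, 0.0334, 0, 0.4],
    [0, 0, 0, -0.0074, 0.0334, 0, 0.4],
    [0, 0, 0, -0.0074, 0.0334, 0, 0.4],
    [0, 0, 0, -0.0074, 0.0334, 0, 0.4],
    [0, 0, 0, -0.0074, 0.0334, 0, 0.4]
  ]
}}

```text
time: 36.08
tool_pos: [0.5845, -0.0171, 0.2303]
tcp_rot: [-0.163, 3.137, -0.0]
wrist_force: [1.3, -0.3, -0.3]
width: 0.403
grip_force: 0.0
```

Emit:
{"op": "drive_tool", "data": {
  "rows": [
    [0, 0, 0, -0.0073, 0.0334, 0, 0.4],
    [0, 0, 0, -0.0073, 0.0334, 0, 0.4],
    [0, 0, 0, -0.0073, 0.0335, 0, 0.4],
    [0, 0, 0, 0, 0, 0, 0.4],
    [0, 0, 0, 0, 0, 0, 0.4],
    [0, 0, 0, 0, 0, 0, 0.4]
  ]
}}

```text
time: 36.58
tool_pos: [0.5958, 0.0833, 0.2301]
tcp_rot: [0.165, -3.137, 0.001]
wrist_force: [0.1, 0.1, -0.0]
width: 0.404
grip_force: 0.0
```

```bash
python3 - <<'E'
from h import *
st();w=cam('wrist');S=cam('side')
for p in(w,S):
  for m in masks_of(p,'board0')[:6]:
    v,u=np.nonzero(m['mask']);c=cv2.boxPoints(cv2.minAreaRect(np.c_[u,v].astype(np.float32)));X=ray(p,c,.116)
    print(round(m['score'],2),m['bbox'],X[:,:2].mean(0).round(4),(X[:,:2].max(0)-X[:,:2].min(0)).round(3))
for c in((.561,-.2225),(.5705,-.3145)):
    y=.124;print('expected bar ends side',[proj(S,[c[0]+s*.046*np.cos(y),c[1]+s*.046*np.sin(y),z]).round(1).tolist() for s in(-1,1) for z in(.094,.116)])
E
```

```text
t 36.58 pos [0.5958 0.0833 0.2301] x-az -173.98 zax [-3.e-04 -6.e-04 -1.e+00] w 0.404 gf 0.0 F [ 0.1  0.1 -0. ]
0.96 [397.4, 1.7, 511.9, 34.9] [0.4352 0.2259] [0.042 0.106]
0.84 [434.4, 228.1, 511.8, 292.4] [0.6545 0.3194] [0.076 0.126]
0.82 [252.8, 122.0, 267.0, 231.7] [0.5893 0.0824] [0.104 0.022]
0.48 [1.1, 119.0, 6.9, 155.0] [ 0.5762 -0.159 ] [0.029 0.012]
0.91 [322.7, 238.4, 348.9, 276.4] [ 0.5323 -0.2337] [0.136 0.051]
0.84 [171.8, 176.3, 189.9, 218.0] [0.3758 0.2144] [0.113 0.183]
0.67 [253.2, 177.3, 278.5, 206.6] [0.5668 0.0594] [0.145 0.071]
0.63 [351.2, 252.2, 381.1, 299.0] [ 0.5427 -0.3223] [0.14  0.038]
0.52 [222.4, 125.6, 229.6, 164.0] [0.6425 0.3246] [0.142 0.184]
expected bar ends side [[[327.5, 264.7]], [[328.7, 259.4]], [[346.4, 243.2]], [[347.7, 237.9]]]
expected bar ends side [[[359.5, 285.5]], [[361.2, 280.3]], [[377.5, 262.0]], [[379.4, 256.6]]]
```

Emit:
{"op": "drive_tool", "data": {
  "rows": [
    [0, 0, 0, 0, 0, 0.03, 0.4],
    [0, 0, 0, 0, 0, 0.035, 0.4],
    [0, 0, 0, 0, 0, 0.035, 0.4],
    [0, 0, 0, 0, 0, 0.026, 0.4],
    [0, 0, 0, 0, 0, 0.015, 0.4],
    [0, 0, 0, 0, 0, 0, 0.4],
    [0, 0, 0, 0, 0, 0, 0.4],
    [0, 0, 0, 0, 0, 0, 0]
  ]
}}

```text
time: 37.45
tool_pos: [0.5972, 0.0829, 0.0907]
tcp_rot: [-0.162, 3.135, 0.0]
wrist_force: [-0.2, 0.4, -1.1]
width: 0.27
grip_force: 0.0
```

Emit:
{"op": "drive_tool", "data": {
  "rows": [
    [0, 0, 0, 0, 0, 0, 0],
    [0, 0, 0, 0, 0, 0, 0],
    [0, 0, 0, 0, 0, 0, 0],
    [0, 0, 0, 0, 0, 0, 0],
    [0, 0, 0, 0, 0, 0, 0]
  ]
}}

```text
time: 37.87
tool_pos: [0.5979, 0.0835, 0.0917]
tcp_rot: [-0.164, 3.133, -0.0]
wrist_force: [0.4, 0.1, 6.8]
width: 0.106
grip_force: 42.2
```

Emit:
{"op": "drive_tool", "data": {
  "rows": [
    [0, 0, 0, 0, 0, -0.01, 0],
    [0, 0, 0, 0, 0, -0.02, 0],
    [0, 0, 0, 0, 0, -0.025, 0],
    [0, 0, 0, 0, 0, -0.03, 0],
    [0, 0, 0, 0, 0, -0.03, 0],
    [0, 0, 0, 0, 0, -0.03, 0],
    [0, 0, 0, 0, 0, -0.01, 0],
    [0, 0, -1.1, 0, 0, 0, 0]
  ]
}}

```text
time: 38.53
tool_pos: [0.598, 0.0837, 0.2486]
tcp_rot: [-0.195, 3.128, 0.0]
wrist_force: [1.0, 0.4, -1.4]
width: 0.107
grip_force: 41.1
```

Emit:
{"op": "drive_tool", "data": {
  "rows": [
    [0, 0, 0, 0.009, -0.0317, 0, 0],
    [0, 0, 0, 0.009, -0.0317, 0, 0],
    [0, 0, 0, 0.009, -0.0317, 0, 0],
    [0, 0, 0, 0.009, -0.0317, 0, 0],
    [0, 0, 0, 0.009, -0.0317, 0, 0],
    [0, 0, 0, 0.009, -0.0317, 0, 0],
    [0, 0, 0, 0.009, -0.0317, 0, 0],
    [0, 0, 0, 0.0094, -0.0316, 0, 0]
  ]
}}

```text
time: 39.2
tool_pos: [0.5532, -0.178, 0.241]
tcp_rot: [0.195, -3.131, -0.003]
wrist_force: [1.3, 0.2, -1.6]
width: 0.111
grip_force: 41.0
```

Emit:
{"op": "drive_tool", "data": {
  "rows": [
    [0, 0, 0, 0, 0, 0, 0],
    [0, 0, 0, 0, 0, 0, 0],
    [0, 0, 0, 0, 0, 0, 0]
  ]
}}

```text
time: 39.45
tool_pos: [0.5541, -0.1765, 0.2419]
tcp_rot: [0.193, -3.132, -0.003]
wrist_force: [1.0, 0.5, -1.7]
width: 0.107
grip_force: 41.0
```

```bash
python3 - <<'E'
from h import *
import pickle
st();w=cam('wrist');S=cam('side');pickle.dump(w,open('w13.pkl','wb'))
for p in(w,S):
  for m in masks_of(p,'board0')[:6]:
    v,u=np.nonzero(m['mask']);print(round(m['score'],2),m['bbox'])
y,v=profile(w,.046,(.5623,-.2455),.124,(-.045,-.05,-.054))
print(list(zip((y*1000).round().astype(int).tolist(),v.round().astype(int).tolist())))
for c in((.561,-.2225),(.5705,-.3145)):
    a=.124;print('expected bar ends wrist',[proj(w,[c[0]+s*.046*np.cos(a),c[1]+s*.046*np.sin(a),.116]).round(1).tolist() for s in(-1,1)])
E
```

```text
t 39.45 pos [ 0.5541 -0.1765  0.2419] x-az -172.95 zax [-0.0034  0.002  -1.    ] w 0.107 gf 41.0 F [ 1.   0.5 -1.7]
0.63 [245.9, 131.3, 273.9, 345.6]
0.59 [202.5, 118.4, 223.7, 223.1]
0.56 [101.1, 119.5, 146.4, 223.7]
0.88 [322.0, 241.2, 347.6, 279.0]
0.79 [170.3, 176.2, 192.2, 217.7]
0.78 [310.1, 199.9, 337.2, 237.7]
0.7 [224.6, 126.5, 232.4, 156.8]
0.62 [353.8, 253.0, 383.0, 300.3]
[(-100, 179), (-98, 191), (-96, 202), (-94, 201), (-92, 191), (-90, 189), (-88, 85), (-86, 71), (-84, 70), (-82, 66), (-80, 64), (-78, 63), (-76, 61), (-74, 61), (-72, 58), (-70, 56), (-68, 59), (-66, 57), (-64, 58), (-62, 56), (-60, 54), (-58, 53), (-56, 55), (-54, 58), (-52, 59), (-50, 59), (-48, 59), (-46, 59), (-44, 60), (-42, 60), (-40, 61), (-38, 53), (-36, 53), (-34, 52), (-32, 53), (-30, 54), (-28, 55), (-26, 49), (-24, 47), (-22, 48), (-20, 58), (-18, 56), (-16, 60), (-14, 60), (-12, 60), (-10, 63), (-8, 67), (-6, 68), (-4, 68), (-2, 70), (0, 71), (2, 72), (4, 74), (6, 75), (8, 74), (10, 75), (12, 96), (14, 99), (16, 86), (18, 86), (20, 83), (22, 83), (24, 87), (26, 87), (28, 83), (30, 87), (32, 92), (34, 94), (36, 96), (38, 100), (40, 101), (42, 101), (44, 101), (46, 102), (48, 101), (50, 102), (52, 101), (54, 95), (56, 95), (58, 94), (60, 91), (62, 91), (64, 90), (66, 83), (68, 82), (70, 80), (72, 94), (74, 86), (76, 85), (78, 87), (80, 88), (82, 93), (84, 97), (86, 92), (88, 204), (90, 195), (92, 194), (94, 203), (96, 208), (98, 207)]
expected bar ends wrist [[[209.0, 134.1]], [[213.8, 225.9]]]
expected bar ends wrist [[[110.0, 132.8]], [[123.8, 223.6]]]
```

Caddy is unmoved and both placed boards are where expected. Lowering the last one.

Emit:
{"op": "drive_tool", "data": {
  "rows": [
    [0, 0, 0, 0, -0.0005, 0.03, 0],
    [0, 0, 0, 0, 0, 0.03, 0],
    [0, 0, 0, 0, 0, 0.02, 0],
    [0, 0, 0, 0, 0, 0, 0],
    [0, 0, 0, 0, 0, 0.01, 0],
    [0, 0, 0, 0, 0, 0.01, 0],
    [0, 0, 0, 0, 0, 0.01, 0],
    [0, 0, 0, 0, 0, 0.01, 0]
  ]
}}

```text
time: 40.32
tool_pos: [0.5564, -0.1777, 0.1247]
tcp_rot: [-0.194, 3.133, -0.001]
wrist_force: [0.1, 0.7, -2.3]
width: 0.107
grip_force: 41.0
```

Emit:
{"op": "drive_tool", "data": {
  "rows": [
    [0, 0, 0, 0, 0, 0.008, 0],
    [0, 0, 0, 0, 0, 0.008, 0],
    [0, 0, 0, 0, 0, 0.007, 0],
    [0, 0, 0, 0, 0, 0.005, 0],
    [0, 0, 0, 0, 0, 0.003, 0],
    [0, 0, 0, 0, 0, 0, 0],
    [0, 0, 0, 0, 0, 0, 0]
  ]
}}

```text
time: 40.9
tool_pos: [0.5554, -0.1776, 0.0933]
tcp_rot: [-0.194, 3.136, -0.0]
wrist_force: [-0.5, -0.0, -1.4]
width: 0.11
grip_force: 41.0
```

Emit:
{"op": "drive_tool", "data": {
  "rows": [
    [0, 0, 0, 0, 0, 0.002, 0],
    [0, 0, 0, 0, 0, 0.001, 0],
    [0, 0, 0, 0, 0, 0, 0.4],
    [0, 0, 0, 0, 0, 0, 0.4],
    [0, 0, 0, 0, 0, 0, 0.4],
    [0, 0, 0, 0, 0, 0, 0.4],
    [0, 0, 0, 0, 0, -0.03, 0.4],
    [0, 0, 0, 0, 0, -0.04, 0.4]
  ]
}}

```text
time: 41.57
tool_pos: [0.5516, -0.1762, 0.1561]
tcp_rot: [0.193, -3.126, -0.007]
wrist_force: [-0.3, -0.7, 0.8]
width: 0.402
grip_force: 0.0
```

Emit:
{"op": "drive_tool", "data": {
  "rows": [
    [0, 0, 0, 0, 0, -0.04, 0.4],
    [0, 0, 0, 0, -0.03, -0.03, 0.4],
    [0, 0, 0, 0, -0.03, 0, 0.4],
    [0, 0, 0, 0, 0, 0, 0.4],
    [0, 0, 0, 0, 0, 0, 0.4],
    [0, 0, 0, 0, 0, 0, 0.4],
    [0, 0, 0, 0, 0, 0, 0.4]
  ]
}}

```text
time: 42.15
tool_pos: [0.5618, -0.2355, 0.2282]
tcp_rot: [0.194, -3.133, -0.003]
wrist_force: [-0.2, 1.0, -0.8]
width: 0.398
grip_force: 0.0
```

```bash
python3 - <<'E'
from h import *
st();w=cam('wrist');S=cam('side')
for n,p in(('wrist',w),('side',S)):
  for m in masks_of(p,'board0')[:8]:
    v,u=np.nonzero(m['mask']);print(n,round(m['score'],2),m['bbox'])
  for c in((.5705,-.3145),(.561,-.2225),(.555,-.1775)):
    a=.124;X=[proj(p,[c[0]+s*.046*np.cos(a)-t*.005*np.sin(a),c[1]+s*.046*np.sin(a)+t*.005*np.cos(a),z])[0] for s in(-1,1) for t in(-1,1) for z in(.094,.116)]
    print(n,'exp bar bbox',np.min(X,0).round(1),np.max(X,0).round(1))
y,v=profile(w,.046,(.5623,-.2455),.124,(-.054,-.057))
print('edges',y[np.nonzero(np.abs(np.diff(v))>50)])
E
```

```text
t 42.15 pos [ 0.5618 -0.2355  0.2282] x-az -172.91 zax [-0.0025  0.0016 -1.    ] w 0.398 gf 0.0 F [-0.2  1.  -0.8]
wrist 0.84 [267.9, 115.9, 279.7, 228.9]
wrist 0.83 [162.5, 119.4, 190.8, 230.5]
wrist 0.76 [305.1, 124.1, 331.3, 233.4]
wrist 0.4 [481.2, 134.9, 511.6, 178.5]
wrist 0.38 [463.7, 134.2, 511.1, 180.3]
wrist exp bar bbox [163.  130.5] [188.  229.6]
wrist exp bar bbox [267.5 132.5] [280.8 231.8]
wrist exp bar bbox [311.2 132.3] [333.  231.4]
side 0.86 [322.0, 239.8, 345.6, 279.9]
side 0.65 [222.9, 126.9, 231.6, 163.9]
side 0.64 [354.5, 257.0, 380.4, 295.8]
side 0.6 [307.4, 230.5, 334.1, 266.4]
side 0.58 [171.4, 177.6, 194.7, 214.9]
side exp bar bbox [357.7 255.6] [381.2 286.7]
side exp bar bbox [325.9 236.9] [349.4 265.8]
side exp bar bbox [311.  228.6] [334.5 256.5]
edges [-0.09   0.086]
```

```bash
python3 -c "
from workcell import workorder
print(workorder.finish_job())"
```

```text
the job is handed in; nothing more can be done
None
```

The job is handed in: all three boards that were in the rack went into the programmer, the plunger was held at its second stop for about a second and came back up, and the boards now stand in the black caddy by my final camera check; the hand-in gave no verdict.

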